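# Turn the tumbler drum's port up and plug it

## Task

The bench tumbler's drum was left draining with its filler port underneath. Rub the thin steel drum round with a light fingertip until the port stands upright at the very top, and take the finger off so that it rests there; then set the white sealing bung in the port and press it straight down past the seal until its flange lies flat on the port's rim, and let go with the port still at the top. Never press hard on the drum, and leave the glassware, stoppers and spatula where they are.

Things in the scene. Friction and masses are not known exactly. Their poses are not given: they have to be found in the camera images.
- tumbler: Fixed grey frame of the bench tumbler, about 170 x 270 mm: two cheeks 152 mm apart, 46 mm lower than the drum's top, carry the drum; a black motor sits outside one cheek, 40 mm lower than the drum's top. Origin on the bench under the drum's middle; y lies level along the drum's axis, away from the motor; the drum's axis is 128 mm above the bench.
- drum: Steel drum, 144 mm across, 128 mm long. It turns freely without end about its own level axis (drag 0.2 to 1 N at the shell), coasts a little, then stays. Origin on the axis at mid-length; y along the axis, away from the motor; z out through the port. The thin shell is out of true, 69 to 75 mm from the axis: it rises and falls under a finger as it turns, and bears no press over 25 N.
- port (a point): Middle of the filler port's rim: 76 mm from the drum's axis, at mid-length, axes as drum, so at the top when z points up. A round aluminium boss 50 mm across, its edges standing 1 to 6 mm proud of the shell; bore 31 mm, 24 mm deep, with an O-ring 8 mm down that narrows it to 26 mm. Beside it the plain shell is free for a finger 28 to 60 mm from mid-length on both sides.
- bung_flange (a point): White sealing bung, 49 mm tall, 70 g, upright on the bench on its narrow end. Point on its axis at the underside of the flange (40 mm wide, 5 mm thick), 20 mm above the lower end; z toward the knob. Shank 28 mm wide, tapered over its last 8 mm to 23 mm. Set in loosely it stops on the O-ring, flange 7 mm above the rim; some 5 to 15 N straight down pushes it home, where this point meets port.
- bung_knob (a point): Middle of the bung's round knob (23 mm wide, 24 mm tall) above the flange: on the axis, 17 mm above bung_flange and 12 mm below the knob's flat top. Grip here, the fingertips above the flange. Axes as bung_flange.
- beaker_big: Glass beaker, 125 mm across, 149 mm tall, standing on the bench; leave it alone. Origin: centre of its underside.
- dish: Glass petri dish, 64 mm across, 17 mm tall; leave it alone. Origin: centre of its underside.
- flask: Small stoppered glass flask, 54 mm across, 103 mm tall; leave it alone. Origin: centre of its underside.
- stopper_a: Rubber stopper, 37 mm across, 28 mm tall; not for this port, leave it alone. Origin: centre of its underside.
- stopper_b: Rubber stopper, 29 mm across, 22 mm tall; leave it alone. Origin: centre of its underside.
- stopper_c: Rubber stopper, 24 mm across, 18 mm tall; leave it alone. Origin: centre of its underside.
- spat: Steel spatula with a black grip, 180 mm long, lying flat; leave it alone. Origin: middle of its underside.

How it is judged:
By the outcome, as a careful person would: the job done as asked, in the order asked, and still so for the second after the job is handed in, with the robot touching nothing.
It also fails if it takes over 72 s, if anything falls off the work surface, if the arm or the gripper's body presses on something with over 40 N, if the wrist force passes 120 N, or if a joint passes its speed limit or range.

## Robot

A 6-joint arm with a two-finger parallel gripper is mounted at the origin on a cart in front of the work surface, level with it; the furniture and walls round the work are solid. World frame = base frame: x ahead of the robot, y to its left, z up, the work surface at z = 0. Lengths are in mm, angles in rad, forces in N, time in s.
With the tool pointing down it reaches from about 350 to 975 mm from the base axis. Payload 7.1 kg.
Tool frame: the origin (TCP) lies between the finger pads; the fingertips stand 14 mm ahead of it and the grasp point (between the pads) lies 5 mm behind it; y points along the fingers, x is the direction in which the jaws open and shut, and the axes are right-handed (so a half turn about y gives the same grasp; the last joint's range is limited). The gripper opens to 88 mm and grips with 3 to 60 N. Pads are 20 mm wide; open, the fingers measure 115 mm over their backs; the gripper's body (75 mm by 178 mm) begins 61 mm behind the grasp point.
Start: joints at [-1.278, 0.423, 1.63, -0, 1.089, -0.019], TCP at [191.75, -594.842, 236.675] pointing down, gripper open.
Joint ranges: [-3, 3], [-0.9, 2.11], [0.09, 2.58], [-1.31, 4.45], [0.11, 2.69], [-2.54, 2.54]. Speed limits (rad/s): [2.39, 2.39, 3.01, 3.14, 3.14, 3.14].

## Interface

Orientations are given as a unit quaternion [x, y, z, w].
In Python, from workcell import r gives the robot as it stands. The module is installed in compiled form; this text tells all that it offers.
- The arm moves only by the shell command python3 -m creep 'ROWS' [FORCE]. ROWS is JSON, a list of rows, each an object of numbers: "x", "y", "z": the shift along the tool's x, y, z in m; "wx", "wy", "wz": the turn, a rotation vector about the tool's x, y, z in rad; "hand": the finger opening in m, from 0 to 0.0878. In form: [{"x": .., "y": .., "z": .., "wx": .., "wy": .., "wz": .., "hand": ..}, ...]. A call has 1 to 5 rows; each row shifts and turns the pose as measured when the row begins, along the tool's axes as they then stand; what a row does not reach is not made up. A row lasts 1/8 s, in which the tool goes at most 62.5 mm and 10.7 degrees, less where a joint would pass 70% of its speed; a pose out of reach is approached as far as the arm can. A call is refused whole if a number of a shift passes 0.0625 or a number of a turn 0.188, either way. A call with a gripper value outside its range is refused whole. The fingers move at their own pace and stop on an object; FORCE is the grip in N (left out, the last holds). Time passes only in rows, so rows that do not move let the fingers close. It gives the time, the measured TCP pose, the force and the opening at its end, in the units of the state.
- r.read_state(): the state, without advancing time (a new reading comes with each control period).
- r.snapshot(name): name is "scene" or "top"; returns the picture (420x560x3 uint8, red, green, blue); there is no depth.
- r.camera_params(name): a dict with "intrinsics" (3x3 intrinsics, pixels), "k1" (the pictures are not rectified: a ray, as slopes to the right and down, at radius r is drawn at 1 + k1 r^2 times it, then the intrinsics apply), "extrinsics" (4x4, takes a point from world to camera coordinates). Camera axes: x right, y down, z forward; pixel columns grow to the right and rows downward; lengths in mm; the calibration is good to about 2 mm. A picture is of the moment at which its call begins. camera_params takes no time and is no camera call.
- r.sign_off(): hands the job in, once; it reports no verdict.
The state is a dict: "t": time; "joints": joint angles; "joint_vel": joint speeds; "tau": joint torques, N m; "eef_pos": TCP position; "tool_rot": TCP orientation; "contact_force": force on the tool from outside, world axes, zero at the start; "ft_torque": the same for the moment, N m; "opening": finger opening in mm.
Only numpy, scipy, OpenCV 4.12 (cv2) and the standard library are available. Lean on these libraries where they do the work, as an engineer would, in place of code of your own. Each camera call takes 0.05 s, during which the arm holds its last target.

## Working session

There is one attempt and no reset: what is moved stays moved. The work goes in short steps, Python scripts to look and compute and a shell command to move; the robot and the scene stay as the last step left them, time stands still between calls to the robot, and variables do not carry over. Pictures are saved under pics/ and viewed, and the job is handed in when it is done.

```bash
mkdir -p pics; ls
python3 - <<'E'
from workcell import r
import cv2
print(r.read_state())
for n in("scene","top"):
    im=r.snapshot(n); cv2.imwrite(f"pics/{n}0.png",im[:,:,::-1]); print(n,r.camera_params(n))
E
```

```text
pics
{'t': 0.0, 'joints': array([-1.27797646e+00,  4.23820653e-01,  1.63066334e+00, -1.09793873e-05,
        1.08860158e+00, -1.90079000e-02]), 'joint_vel': array([-0.00139005,  0.00100572,  0.0001238 , -0.00221597, -0.00028796,
        0.00115546]), 'tau': array([-2.74030499e-03, -5.44636381e+01, -2.73669434e+01,  6.42795372e-02,
        2.28550297e-02, -8.41209248e-05]), 'eef_pos': array([ 191.61576038, -594.35428264,  235.92476196]), 'tool_rot': array([-0.57126134,  0.41671471, -0.41586921,  0.57189346]), 'contact_force': array([ 0.03787136,  0.68457443, -0.36744683]), 'ft_torque': array([-0.02442557,  0.00994044,  0.03200521]), 'opening': 87.75597485256932}
scene {'intrinsics': array([[430.78564622,   0.        , 272.72870951],
       [  0.        , 430.78564622, 210.02816453],
       [  0.        ,   0.        ,   1.        ]]), 'k1': -0.09234684287114195, 'extrinsics': array([[-5.63699892e-01, -8.25874404e-01,  1.31871068e-02,
         3.33061131e+02],
       [-5.01289432e-01,  3.29378547e-01, -8.00136662e-01,
         3.69456204e+02],
       [ 6.56468839e-01, -4.57647507e-01, -5.99672763e-01,
         9.93771693e+02],
       [ 0.00000000e+00,  0.00000000e+00,  0.00000000e+00,
         1.00000000e+00]])}
top {'intrinsics': array([[418.66454818,   0.        , 278.3171411 ],
       [  0.        , 418.66454818, 211.43324871],
       [  0.        ,   0.        ,   1.        ]]), 'k1': 0.0005128058938735198, 'extrinsics': array([[-2.32745578e-02, -9.99726086e-01,  2.45940850e-03,
         5.83740501e+01],
       [-9.95015805e-01,  2.29261568e-02, -9.70460669e-02,
         5.10605234e+02],
       [ 9.69630998e-02, -4.70585463e-03, -9.95276852e-01,
         1.34010647e+03],
       [ 0.00000000e+00,  0.00000000e+00,  0.00000000e+00,
         1.00000000e+00]])}
```

View pics/scene0.png

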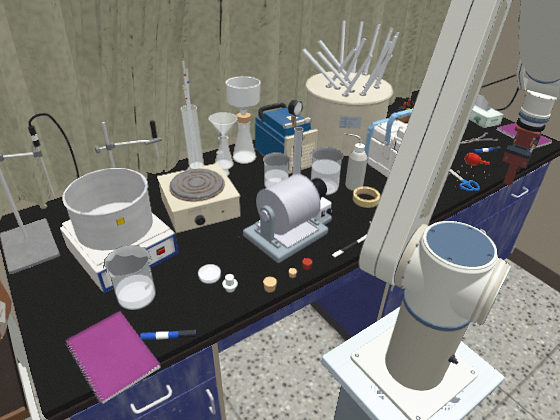

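View pics/top0.png

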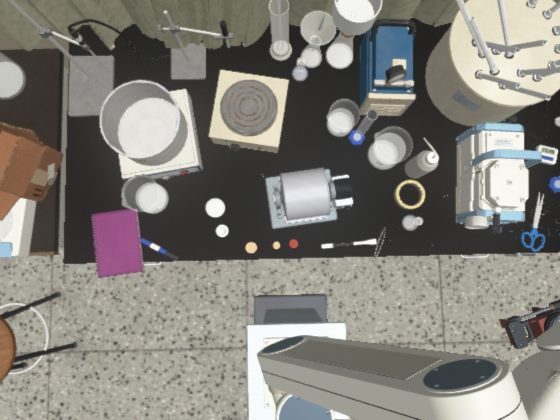

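```bash
python3 - <<'E'
import cv2
a=cv2.imread("pics/top0.png")[140:260,190:390]; cv2.imwrite("pics/t0z.png",cv2.resize(a,None,fx=4,fy=4,interpolation=cv2.INTER_CUBIC))
a=cv2.imread("pics/scene0.png")[155:305,190:390]; cv2.imwrite("pics/s0z.png",cv2.resize(a,None,fx=4,fy=4,interpolation=cv2.INTER_CUBIC))
E
cat > h.py <<'E'
import numpy as np, cv2
from workcell import r
from scipy.spatial.transform import Rotation as R
def ray(n,u,v):
    p=r.camera_params(n);K=p["intrinsics"];E=p["extrinsics"];k=p["k1"]
    d=np.array([(u-K[0,2])/K[0,0],(v-K[1,2])/K[1,1]]);s=d.copy()
    for _ in range(20): s=d/(1+k*(s@s))
    D=E[:3,:3].T@np.array([s[0],s[1],1]);C=-E[:3,:3].T@E[:3,3]
    return C,D/np.linalg.norm(D)
def onz(n,u,v,z):
    C,D=ray(n,u,v);return C+D*(z-C[2])/D[2]
def proj(n,P):
    p=r.camera_params(n);K=p["intrinsics"];E=p["extrinsics"];k=p["k1"]
    c=E[:3,:3]@np.array(P)+E[:3,3];s=c[:2]/c[2];s=s*(1+k*(s@s));return K[:2,:2]@s+K[:2,2]
E
python3 - <<'E'
from h import *
np.set_printoptions(precision=1,suppress=True)
print("bung@45",onz("top",222,230,48)); print("tumb edge", [onz("top",u,v,200) for u,v in((281,171),(327,168),(285,220),(331,217))])
print(onz("top",305,194,200))
E
```

```text
bung@45 [454.2 227.6  48. ]
tumb edge [array([611.,  37., 200.]), array([616.7, -95.2, 200. ]), array([469.9,  29. , 200. ]), array([ 475.4, -101.7,  200. ])]
[542.9 -29.9 200. ]
```

View pics/t0z.png

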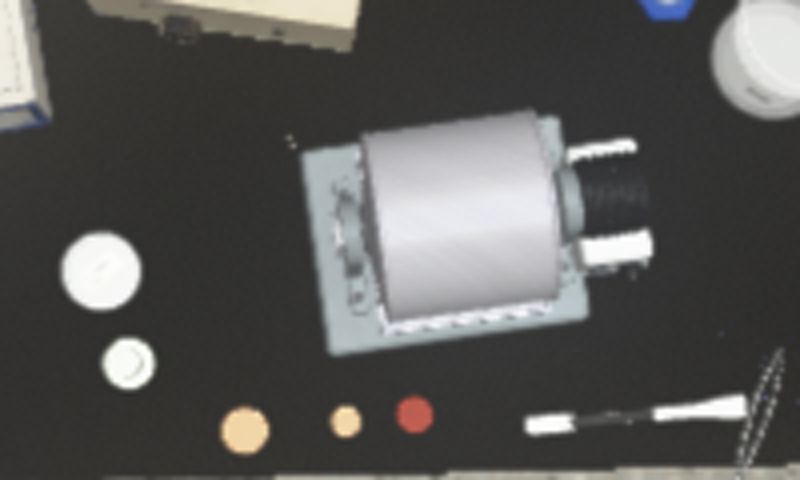

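View pics/s0z.png

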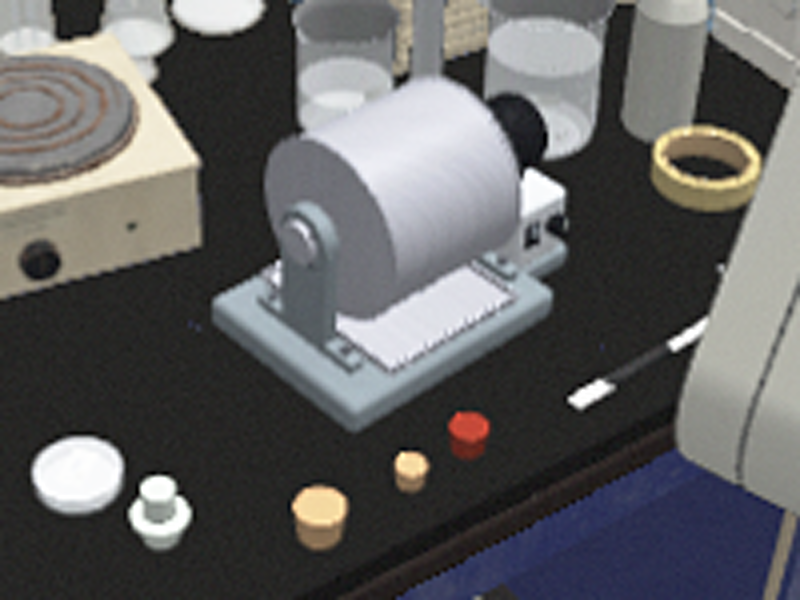

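Run:
```python
from h import *
np.set_printoptions(precision=1,suppress=True)
f=lambda x,y:(x/4+190+.0-.375,y/4+140-.375)
for n in("top","scene"): print(n,"cam",ray(n,0,0)[0])
Z=[(362,135),(533,112),(388,320),(558,298)]
P=[onz("top",*f(*p),128) for p in Z]
for p in P: print(p)
c=sum(P)/4; print("c",c)
d=((P[0]-P[1])+(P[2]-P[3]))/2; print("len",np.linalg.norm(d),"yaw of y axis",np.arctan2(-d[0],d[1]))
print("w",np.linalg.norm(P[0]-P[2]))
# base plate corners z~12
for p in [(302,155),(333,355),(590,318),(558,117)]: print("base",onz("top",*f(*p),12))
for nm,p,z in[("dish",(101,271),15),("bung knob top",(129,362),49),("sa",(245,431),28),("sb?",(346,422),20),("sc?",(415,415),20)]: print(nm,onz("top",*f(*p),z))
g=lambda x,y:(x/4+190-.375,y/4+155-.375)
print("bung scene knob top",onz("scene",*g(159,482),49),"bottom", onz("scene",*g(161,537),0))
```

```text
top cam [ 379.5   53.  1383.2]
scene cam [-279.4  608.2  887.2]
[617.8  38.8 128. ]
[632.6 -91.7 128. ]
[476.4  22.6 128. ]
[ 490.1 -105.7  128. ]
c [554.2 -34.  128. ]
len 130.22523134805917 yaw of y axis 0.10933490451869657
w 142.29998355426497
base [624.2  87.6  12. ]
base [457.7  65.6  12. ]
base [ 483.2 -146.1   12. ]
base [ 651.3 -125.7   12. ]
dish [531.  254.6  15. ]
bung knob top [453.8 227.9  49. ]
sa [397.1 137.7  28. ]
sb? [402.6  56.2  20. ]
sc? [407.   0.  20.]
bung scene knob top [460.2 231.8  49. ] bottom [456.7 235.    0. ]
```

```bash
cat >> h.py <<'E'
np.set_printoptions(precision=2,suppress=True)
def st():
    s=r.read_state();M=R.from_quat(s["tool_rot"]).as_matrix()
    print("t",round(s["t"],2),"pos",s["eef_pos"],"F",s["contact_force"],"open",round(s["opening"],1),"q",s["joints"]);print("x",M[:,0],"y",M[:,1],"z",M[:,2]);return s,M
def go(P,yaw):
    """shift in tool frame (mm) and rotvec to reach TCP P with y down and tool x at world yaw"""
    s,M=st();x=np.array([np.cos(yaw),np.sin(yaw),0]);y=np.array([0,0,-1.]);T=np.c_[x,y,np.cross(x,y)]
    w=R.from_matrix(M.T@T).as_rotvec();print("world d",np.array(P)-s["eef_pos"],"tool d",M.T@(np.array(P)-s["eef_pos"]),"w",w)
E
python3 - <<'E'
from h import *
for p in((222,230),):
  for n in("top","scene"):
    im=r.snapshot(n); 
# refine bung & masks
im=r.snapshot("top"); hsv=cv2.cvtColor(im,cv2.COLOR_RGB2HSV)
sub=(im[222:240,212:232].min(2)>120).astype(np.uint8); m=cv2.moments(sub,True);print("top bung c",212+m['m10']/m['m00'],222+m['m01']/m['m00'],m['m00'])
u=(212+m['m10']/m['m00'],222+m['m01']/m['m00']);print(onz("top",*u,26))
im=r.snapshot("scene")
for (a,b,name) in((272,284,"knobtop"),(285,293,"flange")):pass
g=im[270:296,215:245].min(2); print(g)
go([549,11,230],np.pi/2)
go([549,11,230],0)
print("cyl",onz("top",357,140,0))
E
```

```text
top bung c 221.88636363636363 230.31060606060606 132.0
[454.44 230.86  26.  ]
[[250 248 243 241 243 165  31  33  35  38  38  31  33  39  35  32  34  36
   35  30  36  35  38  33  35  32  35  34  36  33]
 [250 250 249 242 242 180  50  37  34  30  33  35  39  38  38  33  35  38
   34  36  38  34  36  37  34  30  33  40  32  34]
 [250 250 250 252 252 182  41  37  34  33  33  31  35  37  35  34  35  32
   35  33  36  37  34  33  38  34  36  35  38  36]
 [249 250 250 252 243 150  42  32  34  30  30  32  19  18  50  39  21  26
   31  27  33  35  36  36  34  38  37  35  33  31]
 [249 250 250 254 235 125  48  32  35  34  28  95 172 233 245 246 220 128
   48  30  36  36  34  35  35  35  34  36  37  35]
 [249 250 251 251 221 113  40  34  30  27 103 223 251 253 254 255 254 252
  159  24  32  31  36  38  36  36  35  36  35  33]
 [249 250 250 238 181  98  39  38  33  22 218 255 252 250 249 249 252 255
  203  61  33  35  32  39  33  36  37  36  31  36]
 [252 249 236 210 151  64  32  37  34  21 242 255 251 249 249 249 251 255
  208  78  26  33  40  30  37  36  35  36  36  33]
 [228 218 216 176 100 
[... 2060 characters left out ...]
8  39  38  38  37  35  33  34  40  31  35]
 [ 33  36  37  35  36  35  39  35  33  35  35  38  33  37  34  36  38  37
   35  34  40  37  36  35  36  40  41  33  35  33]]
t 0.3 pos [ 191.72 -594.7   236.4 ] F [ 0.63 -0.75 -0.22] open 87.9 q [-1.28  0.42  1.63 -0.    1.09 -0.02]
x [ 0.31 -0.95 -0.  ] y [-0.  0. -1.] z [0.95 0.31 0.  ]
world d [357.28 605.7   -6.4 ] tool d [-466.88    6.64  525.86] w [-0.   -2.83 -0.  ]
t 0.3 pos [ 191.72 -594.7   236.4 ] F [ 0.63 -0.75 -0.22] open 87.9 q [-1.28  0.42  1.63 -0.    1.09 -0.02]
x [ 0.31 -0.95 -0.  ] y [-0.  0. -1.] z [0.95 0.31 0.  ]
world d [357.28 605.7   -6.4 ] tool d [-466.88    6.64  525.86] w [-0.   -1.26 -0.  ]
cyl [ 750.43 -224.88    0.  ]
```

```bash
python3 -m creep '[{"x":-0.039,"y":-0.012,"z":0.0438,"hand":0},{"x":-0.039,"y":-0.012,"z":0.0438,"hand":0},{"x":-0.039,"z":0.0438,"hand":0},{"x":-0.039,"z":0.0438,"hand":0},{"x":-0.039,"z":0.0438,"hand":0}]' 10
python3 -m creep '[{"x":-0.039,"z":0.0438,"hand":0},{"x":-0.039,"z":0.0438,"hand":0},{"x":-0.039,"z":0.0438,"hand":0},{"x":-0.039,"z":0.0438,"hand":0},{"x":-0.039,"z":0.0438,"hand":0}]'
python3 - <<'E'
from h import *
go([549,11,230],-np.pi/2+.11)
print("bung",onz("scene",229.3,283,25),onz("scene",229,276.7,49),onz("top",222.0,230,49))
E
```

```text
t 0.3 pos [ 191.72 -594.7   236.4 ] F [ 0.63 -0.75 -0.22] open 87.9 q [-1.28  0.42  1.63 -0.    1.09 -0.02]
x [ 0.31 -0.95 -0.  ] y [-0.  0. -1.] z [0.95 0.31 0.  ]
world d [357.28 605.7   -6.4 ] tool d [-466.88    6.64  525.86] w [ 0.   0.2 -0. ]
bung [455.51 236.08  25.  ] [455.64 235.57  49.  ] [454.16 227.47  49.  ]invalid input at $[0]: expected keys x, y, z, wx, wy, wz, hand
invalid input at $[0]: expected keys x, y, z, wx, wy, wz, hand
```

```bash
python3 -m creep '[{"x":-0.039,"y":-0.012,"z":0.0438,"wx":0,"wy":0,"wz":0,"hand":0},{"x":-0.039,"y":-0.012,"z":0.0438,"wx":0,"wy":0,"wz":0,"hand":0},{"x":-0.039,"y":0,"z":0.0438,"wx":0,"wy":0,"wz":0,"hand":0},{"x":-0.039,"y":0,"z":0.0438,"wx":0,"wy":0,"wz":0,"hand":0},{"x":-0.039,"y":0,"z":0.0438,"wx":0,"wy":0,"wz":0,"hand":0}]' 10
python3 -m creep '[{"x":-0.039,"y":0,"z":0.0438,"wx":0,"wy":0,"wz":0,"hand":0},{"x":-0.039,"y":0,"z":0.0438,"wx":0,"wy":0,"wz":0,"hand":0},{"x":-0.039,"y":0,"z":0.0438,"wx":0,"wy":0,"wz":0,"hand":0},{"x":-0.039,"y":0,"z":0.0438,"wx":0,"wy":0,"wz":0,"hand":0},{"x":-0.039,"y":0,"z":0.0438,"wx":0,"wy":0,"wz":0,"hand":0}]'
python3 - <<'E'
from h import *
go([549,11,230],-np.pi/2+.11)
E
```

```text
t: 0.92
eef_pos: [343.0, -338.8, 260.9]
tool_rot: [0.57, -0.418, 0.419, -0.57]
contact_force: [1.4, -0.5, 0.3]
opening: 41.1
t: 1.55
eef_pos: [497.7, -78.5, 262.3]
tool_rot: [-0.57, 0.416, -0.421, 0.57]
contact_force: [0.8, -0.2, 0.1]
opening: 0.5
t 1.55 pos [497.65 -78.47 262.31] F [ 0.84 -0.21  0.07] open 0.5 q [-0.18  0.21  1.87 -0.    1.05  1.09]
x [ 0.3  -0.95  0.  ] y [ 0.01 -0.   -1.  ] z [0.95 0.3  0.  ]
world d [ 51.35  89.47 -32.31] tool d [-70.16  32.3   75.62] w [-0.    0.19  0.  ]
```

```bash
python3 -m creep '[{"x":-0.035,"y":0.01,"z":0.027,"wx":0,"wy":0.09,"wz":0,"hand":0},{"x":-0.041,"y":0.015,"z":0.017,"wx":0,"wy":0.1,"wz":0,"hand":0},{"x":0,"y":0.013,"z":0,"wx":0,"wy":0,"wz":0,"hand":0},{"x":0,"y":0,"z":0,"wx":0,"wy":0,"wz":0,"hand":0}]'
python3 - <<'E'
from h import *
go([524,9,222],-np.pi/2+.11)
E
```

```text
t: 2.05
eef_pos: [523.7, 12.6, 223.6]
tool_rot: [-0.527, 0.467, -0.473, 0.529]
contact_force: [0.0, 1.1, 0.6]
opening: 0.7
t 2.05 pos [523.68  12.6  223.58] F [0.02 1.08 0.63] open 0.7 q [ 0.    0.29  1.87 -0.    0.98  1.46]
x [ 0.12 -0.99  0.  ] y [ 0.01 -0.   -1.  ] z [0.99 0.12 0.01]
world d [ 0.32 -3.6  -1.58] tool d [ 3.61  1.59 -0.11] w [-0.01  0.01  0.  ]
```

```bash
python3 -m creep '[{"x":0.002,"y":0.003,"z":0,"wx":0,"wy":0,"wz":0,"hand":0},{"x":0,"y":0.002,"z":0,"wx":0,"wy":0,"wz":0,"hand":0},{"x":0,"y":0.001,"z":0,"wx":0,"wy":0,"wz":0,"hand":0}]'
python3 -m creep '[{"x":0,"y":0.0015,"z":0,"wx":0,"wy":0,"wz":0,"hand":0}]'
```

```text
t: 2.42
eef_pos: [524.2, 7.7, 218.4]
tool_rot: [-0.526, 0.468, -0.474, 0.529]
contact_force: [-0.3, 0.1, -0.6]
opening: 0.5
t: 2.55
eef_pos: [524.3, 7.2, 217.1]
tool_rot: [-0.526, 0.468, -0.475, 0.529]
contact_force: [0.1, -0.4, -0.3]
opening: 0.4
```

```bash
python3 -m creep '[{"x":0,"y":0.001,"z":0,"wx":0,"wy":0,"wz":0,"hand":0}]'
```

```text
t: 2.68
eef_pos: [524.3, 7.0, 216.1]
tool_rot: [-0.526, 0.468, -0.475, 0.529]
contact_force: [0.7, -0.0, 0.0]
opening: 1.0
```

```bash
python3 -m creep '[{"x":0,"y":0.001,"z":0,"wx":0,"wy":0,"wz":0,"hand":0}]'
```

```text
t: 2.8
eef_pos: [524.4, 6.9, 215.2]
tool_rot: [-0.526, 0.468, -0.475, 0.529]
contact_force: [0.0, 0.4, 0.7]
opening: 0.4
```

```bash
python3 -m creep '[{"x":0,"y":0.001,"z":0,"wx":0,"wy":0,"wz":0,"hand":0}]'|sed -n '2p;4p'
python3 -m creep '[{"x":0,"y":0.001,"z":0,"wx":0,"wy":0,"wz":0,"hand":0}]'|sed -n '2p;4p'
```

```text
eef_pos: [524.4, 7.0, 214.1]
contact_force: [0.0, -0.7, -0.6]
eef_pos: [524.4, 7.0, 213.0]
contact_force: [-0.4, -0.1, 0.6]
```

```bash
python3 -m creep '[{"x":0,"y":0.001,"z":0,"wx":0,"wy":0,"wz":0,"hand":0}]'|sed -n '2p;4p'
```

```text
eef_pos: [524.4, 7.1, 211.9]
contact_force: [-0.5, 0.3, 0.9]
```

```bash
python3 -m creep '[{"x":0,"y":0.001,"z":0,"wx":0,"wy":0,"wz":0,"hand":0}]'|sed -n '2p;4p'
```

```text
eef_pos: [524.4, 7.1, 210.9]
contact_force: [-0.3, -0.0, -0.6]
```

```bash
python3 -m creep '[{"x":0,"y":0.001,"z":0,"wx":0,"wy":0,"wz":0,"hand":0}]'|sed -n '2p;4p'
```

```text
eef_pos: [524.4, 7.2, 209.8]
contact_force: [-0.3, -0.4, -0.0]
```

```bash
python3 -m creep '[{"x":0,"y":0.001,"z":0,"wx":0,"wy":0,"wz":0,"hand":0}]'|sed -n '2p;4p'
```

```text
eef_pos: [524.6, 7.2, 208.9]
contact_force: [-0.5, -0.2, 5.9]
```

```bash
python3 -m creep '[{"x":0,"y":0.001,"z":0,"wx":0,"wy":0,"wz":0,"hand":0}]'|sed -n '2p;4p'
```

```text
eef_pos: [524.9, 7.2, 208.7]
contact_force: [-2.9, 0.3, 12.6]
```

```bash
python3 -m creep '[{"x":0,"y":-0.0005,"z":0.005,"wx":0,"wy":0,"wz":0,"hand":0}]'|sed -n '2p;4p'
```

```text
eef_pos: [529.9, 7.8, 210.0]
contact_force: [-0.8, 0.6, 4.6]
```

```bash
python3 -m creep '[{"x":0,"y":-0.0003,"z":0.006,"wx":0,"wy":0,"wz":0,"hand":0}]'|sed -n '2p;4p'
```

```text
eef_pos: [536.3, 8.6, 211.0]
contact_force: [-1.2, 1.0, 1.7]
```

```bash
python3 -m creep '[{"x":0,"y":-0.0001,"z":0.006,"wx":0,"wy":0,"wz":0,"hand":0}]'|sed -n '2p;4p'
```

```text
eef_pos: [542.6, 9.3, 211.3]
contact_force: [-0.4, 0.3, 1.0]
```

```bash
python3 -m creep '[{"x":0,"y":0.0007,"z":0.006,"wx":0,"wy":0,"wz":0,"hand":0}]'|sed -n '2p;4p'
```

```text
eef_pos: [549.5, 10.1, 211.3]
contact_force: [-1.0, 0.4, 9.6]
```

```bash
python3 -m creep '[{"x":0,"y":0.0007,"z":0.006,"wx":0,"wy":0,"wz":0,"hand":0}]'|sed -n '2p;4p'
```

```text
eef_pos: [556.6, 11.0, 211.5]
contact_force: [-0.8, 0.4, 7.0]
```

```bash
python3 -m creep '[{"x":0,"y":0.0008,"z":0.006,"wx":0,"wy":0,"wz":0,"hand":0}]'|sed -n '2p;4p'
```

```text
eef_pos: [563.7, 11.8, 211.3]
contact_force: [-0.3, -0.0, 4.2]
```

```bash
python3 -m creep '[{"x":0,"y":0.0009,"z":0.006,"wx":0,"wy":0,"wz":0,"hand":0}]'|sed -n '2p;4p'
```

```text
eef_pos: [570.3, 12.6, 210.6]
contact_force: [0.3, 0.1, 1.3]
```

```bash
python3 -m creep '[{"x":0,"y":0.0016,"z":0.006,"wx":0,"wy":0,"wz":0,"hand":0}]'|sed -n '2p;4p'
```

```text
eef_pos: [576.8, 13.3, 209.0]
contact_force: [-0.0, 1.9, 2.7]
```

```bash
python3 -m creep '[{"x":0,"y":0.0018,"z":0.006,"wx":0,"wy":0,"wz":0,"hand":0}]'|sed -n '2p;4p'
```

```text
eef_pos: [583.3, 14.1, 207.1]
contact_force: [0.7, 0.1, 2.2]
```

```bash
python3 -m creep '[{"x":0,"y":0.0021,"z":0.006,"wx":0,"wy":0,"wz":0,"hand":0},{"x":0,"y":-0.006,"z":0.004,"wx":0,"wy":0,"wz":0,"hand":0},{"x":0,"y":-0.003,"z":-0.02,"wx":0,"wy":0,"wz":0,"hand":0}]'|sed -n '2p;4p'
python3 - <<'E'
from h import *
im=r.snapshot("scene");cv2.imwrite("pics/s1.png",cv2.resize(im[155:305,190:390],None,fx=3,fy=3,interpolation=2)[:,:,::-1])
im=r.snapshot("top");cv2.imwrite("pics/t1.png",cv2.resize(im[140:260,190:390],None,fx=3,fy=3,interpolation=2)[:,:,::-1])
E
```

```text
eef_pos: [574.1, 12.9, 212.7]
contact_force: [0.2, 0.3, -0.3]
```

View pics/s1.png

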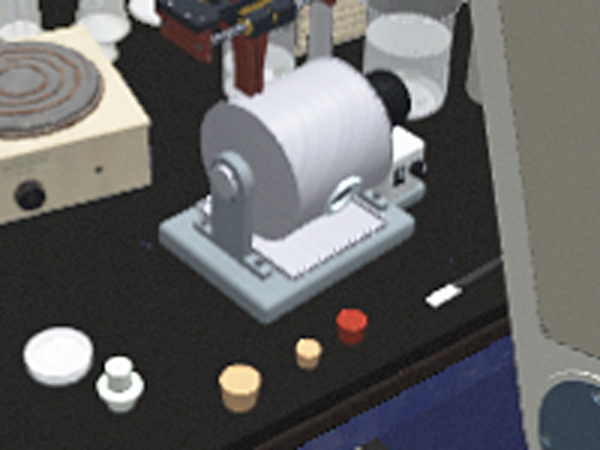

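View pics/t1.png

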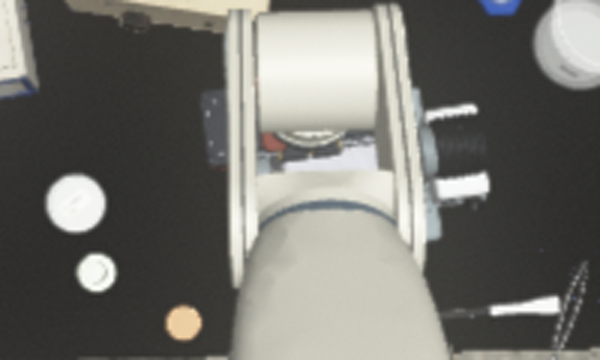

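```bash
cat >> h.py <<'E'
C0=np.array([554,-33.5,128.]);uy=np.array([-.11,.994,0]);ux=np.array([.994,.11,0])
def port(n,u,v,rad=76):
    C,D=ray(n,u,v);a=np.array([(C-C0)@ux,C[2]-128]);b=np.array([D@ux,D[2]])
    A=b@b;B=a@b;c=a@a-rad**2;t=(-B-np.sqrt(B*B-A*c))/A
    P=C+t*D;print(n,"angle deg from top, + toward -x:",np.degrees(np.arctan2(-(P-C0)@ux,P[2]-128)),"axial",(P-C0)@uy,P)
E
python3 - <<'E'
from h import *
port("scene",305-.3,219.8)
go([522,10,215],-np.pi/2+.11)
E
```

```text
scene angle deg from top, + toward -x: 103.04233879831936 axial 6.130469704641574 [479.74 -35.55 110.85]
t 5.28 pos [571.58  12.74 212.39] F [-0.22 -0.49  0.51] open 0.7 q [ 0.    0.37  1.78 -0.    0.98  1.46]
x [ 0.11 -0.99  0.  ] y [ 0.01 -0.   -1.  ] z [0.99 0.11 0.01]
world d [-49.58  -2.74   2.61] tool d [ -2.8   -3.27 -49.54] w [-0.01  0.    0.  ]
```

```bash
python3 -m creep '[{"x":0,"y":-0.006,"z":-0.025,"wx":0,"wy":0,"wz":0,"hand":0},{"x":-0.002,"y":0,"z":-0.025,"wx":0.008,"wy":0,"wz":0,"hand":0},{"x":0,"y":0.001,"z":0,"wx":0,"wy":0,"wz":0,"hand":0}]'|sed -n '2p;4p'
python3 -m creep '[{"x":0,"y":0.002,"z":0,"wx":0,"wy":0,"wz":0,"hand":0},{"x":0,"y":0.001,"z":0,"wx":0,"wy":0,"wz":0,"hand":0}]'|sed -n '2p;4p'
```

```text
eef_pos: [522.1, 8.9, 217.3]
contact_force: [-0.5, 1.2, 0.5]
eef_pos: [524.5, 8.9, 214.6]
contact_force: [-0.9, 0.3, -0.4]
```

```bash
python3 -m creep '[{"x":0,"y":0.001,"z":0,"wx":0,"wy":0,"wz":0,"hand":0}]'|sed -n '2p;4p'
```

```text
eef_pos: [525.3, 9.0, 213.4]
contact_force: [0.6, 0.0, -0.4]
```

```bash
python3 -m creep '[{"x":0,"y":0.001,"z":0,"wx":0,"wy":0,"wz":0,"hand":0}]'|sed -n '2p;4p'
```

```text
eef_pos: [525.7, 9.0, 212.2]
contact_force: [-0.0, -0.0, -0.3]
```

```bash
python3 -m creep '[{"x":0,"y":0.001,"z":0,"wx":0,"wy":0,"wz":0,"hand":0}]'|sed -n '2p;4p'
```

```text
eef_pos: [525.8, 9.0, 211.1]
contact_force: [-0.5, 0.2, 3.0]
```

```bash
python3 -m creep '[{"x":0,"y":-0.0003,"z":0.005,"wx":0,"wy":0,"wz":0,"hand":0}]'|sed -n '2p;4p'
```

```text
eef_pos: [530.9, 9.6, 211.9]
contact_force: [-1.7, 0.4, 5.4]
```

```bash
python3 -m creep '[{"x":0,"y":-0.0003,"z":0.006,"wx":0,"wy":0,"wz":0,"hand":0}]'|sed -n '2p;4p'
```

```text
eef_pos: [537.4, 10.4, 212.8]
contact_force: [-0.7, 0.1, 0.9]
```

```bash
python3 -m creep '[{"x":0,"y":0.0001,"z":0.006,"wx":0,"wy":0,"wz":0,"hand":0}]'|sed -n '2p;4p'
```

```text
eef_pos: [544.0, 11.2, 213.1]
contact_force: [-0.2, 0.7, 3.7]
```

```bash
python3 -m creep '[{"x":0,"y":0.0004,"z":0.006,"wx":0,"wy":0,"wz":0,"hand":0}]'|sed -n '2p;4p'
```

```text
eef_pos: [550.8, 12.0, 213.5]
contact_force: [-0.5, 1.4, 8.1]
```

```bash
python3 -m creep '[{"x":0,"y":0.0004,"z":0.006,"wx":0,"wy":0,"wz":0,"hand":0}]'|sed -n '2p;4p'
```

```text
eef_pos: [557.8, 12.8, 213.8]
contact_force: [-0.7, 1.2, 4.2]
```

```bash
python3 -m creep '[{"x":0,"y":0.0006,"z":0.006,"wx":0,"wy":0,"wz":0,"hand":0}]'|sed -n '2p;4p'
```

```text
eef_pos: [564.5, 13.6, 213.6]
contact_force: [-0.0, -0.5, 2.9]
```

```bash
python3 -m creep '[{"x":0,"y":0.0009,"z":0.006,"wx":0,"wy":0,"wz":0,"hand":0}]'|sed -n '2p;4p'
```

```text
eef_pos: [571.0, 14.4, 212.8]
contact_force: [0.6, 0.3, 1.8]
```

```bash
python3 -m creep '[{"x":0,"y":0.0014,"z":0.006,"wx":0,"wy":0,"wz":0,"hand":0}]'|sed -n '2p;4p'
```

```text
eef_pos: [577.4, 15.1, 211.3]
contact_force: [-0.3, 0.8, 1.0]
```

```bash
python3 -m creep '[{"x":0,"y":-0.005,"z":0.006,"wx":0,"wy":0,"wz":0,"hand":0},{"x":0,"y":-0.005,"z":-0.020,"wx":0,"wy":0,"wz":0,"hand":0},{"x":0,"y":0,"z":-0.025,"wx":0,"wy":0,"wz":0,"hand":0}]'|sed -n '2p;4p'
python3 - <<'E'
from h import *
im=r.snapshot("scene");cv2.imwrite("pics/s2.png",cv2.resize(im[155:305,190:390],None,fx=3,fy=3,interpolation=2)[:,:,::-1])
E
```

```text
eef_pos: [539.4, 10.6, 219.7]
contact_force: [0.2, 0.4, 0.2]
```

View pics/s2.png

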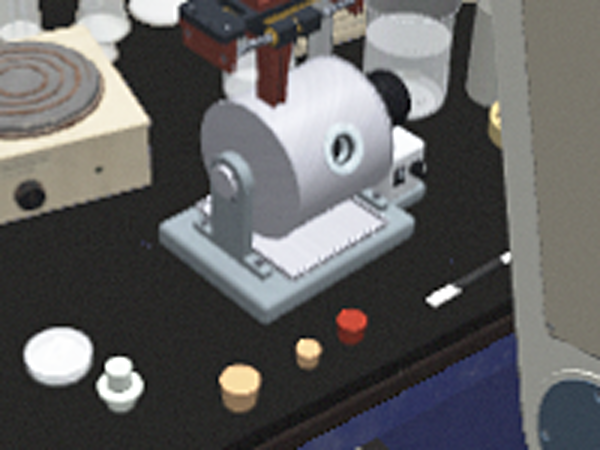

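Run:
```python
from h import *
port("scene",342/3+190-.3,148/3+155-.3)
st()
```

```text
scene angle deg from top, + toward -x: 61.44252208404925 axial 7.353447911150646 [486.85 -33.53 164.33]
t 7.7 pos [535.77  10.37 218.96] F [-3.59  0.04 -0.22] open 0.4 q [-0.    0.31  1.86 -0.    0.95  1.46]
x [ 0.11 -0.99  0.01] y [ 0.02 -0.   -1.  ] z [0.99 0.11 0.02]
```

```bash
python3 -m creep '[{"x":0,"y":0,"z":-0.014,"wx":0.01,"wy":0,"wz":0,"hand":0},{"x":0,"y":0.002,"z":0,"wx":0.01,"wy":0,"wz":0,"hand":0},{"x":0,"y":0.001,"z":0,"wx":0,"wy":0,"wz":0,"hand":0}]'|sed -n '2p;4p'
python3 -m creep '[{"x":0,"y":0.001,"z":0,"wx":0,"wy":0,"wz":0,"hand":0}]'|sed -n '2p;4p'
```

```text
eef_pos: [522.9, 8.6, 216.0]
contact_force: [-0.2, -0.5, 0.5]
eef_pos: [523.6, 8.6, 214.9]
contact_force: [0.1, 0.4, 0.5]
```

```bash
python3 -m creep '[{"x":0,"y":0.001,"z":0,"wx":0,"wy":0,"wz":0,"hand":0}]'|sed -n '2p;4p'
```

```text
eef_pos: [524.2, 8.7, 213.8]
contact_force: [0.3, -0.4, -1.0]
```

```bash
python3 -m creep '[{"x":0,"y":0.001,"z":0,"wx":0,"wy":0,"wz":0,"hand":0}]'|sed -n '2p;4p'
```

```text
eef_pos: [524.6, 8.7, 212.9]
contact_force: [-2.2, 0.9, 6.9]
```

```bash
python3 -m creep '[{"x":0,"y":0.001,"z":0,"wx":0,"wy":0,"wz":0,"hand":0}]'|sed -n '2p;4p'
```

```text
eef_pos: [525.3, 8.7, 212.8]
contact_force: [-3.8, 0.3, 13.3]
```

```bash
python3 -m creep '[{"x":0,"y":-0.0007,"z":0.005,"wx":0,"wy":0,"wz":0,"hand":0}]'|sed -n '2p;4p'
```

```text
eef_pos: [530.5, 9.4, 214.3]
contact_force: [-0.1, -0.0, -0.3]
```

```bash
python3 -m creep '[{"x":0,"y":-0.0004,"z":0.006,"wx":0,"wy":0,"wz":0,"hand":0}]'|sed -n '2p;4p'
```

```text
eef_pos: [536.8, 10.1, 215.1]
contact_force: [0.3, -0.9, 0.6]
```

```bash
python3 -m creep '[{"x":0,"y":0.0001,"z":0.006,"wx":0,"wy":0,"wz":0,"hand":0}]'|sed -n '2p;4p'
```

```text
eef_pos: [543.2, 10.8, 215.2]
contact_force: [-0.1, -0.5, 0.3]
```

```bash
python3 -m creep '[{"x":0,"y":0.0003,"z":0.006,"wx":0,"wy":0,"wz":0,"hand":0}]'|sed -n '2p;4p'
```

```text
eef_pos: [549.8, 11.6, 215.5]
contact_force: [-1.3, 1.5, 6.7]
```

```bash
python3 -m creep '[{"x":0,"y":0.0003,"z":0.006,"wx":0,"wy":0,"wz":0,"hand":0}]'|sed -n '2p;4p'
```

```text
eef_pos: [556.7, 12.4, 215.9]
contact_force: [-0.3, -0.1, 4.1]
```

```bash
python3 -m creep '[{"x":0,"y":0.0006,"z":0.006,"wx":0,"wy":0,"wz":0,"hand":0}]'|sed -n '2p;4p'
```

```text
eef_pos: [563.3, 13.2, 215.7]
contact_force: [0.1, 0.4, 2.6]
```

```bash
python3 -m creep '[{"x":0,"y":0.001,"z":0.006,"wx":0,"wy":0,"wz":0,"hand":0}]'|sed -n '2p;4p'
```

```text
eef_pos: [569.8, 13.9, 215.0]
contact_force: [0.5, 0.2, 1.0]
```

```bash
python3 -m creep '[{"x":0,"y":0.0015,"z":0.006,"wx":0,"wy":0,"wz":0,"hand":0}]'|sed -n '2p;4p'
python3 -m creep '[{"x":0,"y":-0.005,"z":0.006,"wx":0,"wy":0,"wz":0,"hand":0},{"x":0,"y":-0.004,"z":-0.020,"wx":0,"wy":0,"wz":0,"hand":0},{"x":0,"y":0,"z":-0.025,"wx":0.01,"wy":0,"wz":0,"hand":0}]'|sed -n '2p;4p'
python3 - <<'E'
from h import *
im=r.snapshot("scene");cv2.imwrite("pics/s3.png",cv2.resize(im[155:305,190:390],None,fx=3,fy=3,interpolation=2)[:,:,::-1])
E
```

```text
eef_pos: [576.4, 14.6, 213.6]
contact_force: [0.2, 0.9, 2.5]
eef_pos: [538.4, 10.2, 220.2]
contact_force: [-0.0, -0.3, -0.8]
```

View pics/s3.png

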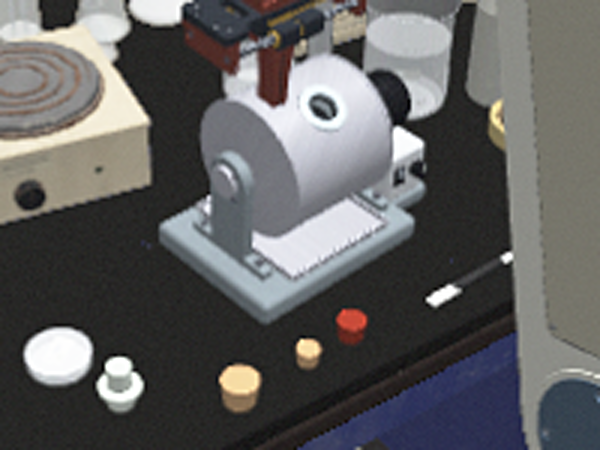

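Run:
```python
from h import *
port("scene",324.5/3+190-.3,109/3+155-.3)
st()
```

```text
scene angle deg from top, + toward -x: 30.3957269049236 axial 5.505366952471619 [515.18 -32.26 193.55]
t 10.0 pos [534.58  10.03 219.42] F [-3.96 -0.4  -1.27] open 0.5 q [-0.    0.29  1.88  0.    0.92  1.45]
x [ 0.11 -0.99  0.01] y [ 0.06  0.   -1.  ] z [0.99 0.11 0.06]
```

```bash
python3 -m creep '[{"x":0,"y":0.001,"z":-0.006,"wx":-0.06,"wy":0,"wz":0,"hand":0},{"x":0,"y":0.001,"z":0,"wx":0,"wy":0,"wz":0,"hand":0},{"x":0,"y":0.001,"z":0,"wx":0,"wy":0,"wz":0,"hand":0}]'|sed -n '2p;3p;4p'
python3 -m creep '[{"x":0,"y":0.001,"z":0,"wx":0,"wy":0,"wz":0,"hand":0}]'|sed -n '2p;4p'
```

```text
eef_pos: [529.0, 9.2, 216.4]
tool_rot: [0.53, -0.471, 0.472, -0.525]
contact_force: [0.3, 0.0, 1.3]
eef_pos: [529.3, 9.2, 215.5]
contact_force: [-1.5, 0.3, 7.1]
```

```bash
python3 -m creep '[{"x":0,"y":0.001,"z":0,"wx":0,"wy":0,"wz":0,"hand":0}]'|sed -n '2p;4p'
```

```text
eef_pos: [530.0, 9.3, 215.4]
contact_force: [-1.9, 1.0, 12.1]
```

```bash
python3 -m creep '[{"x":0,"y":0.001,"z":0,"wx":0,"wy":0,"wz":0,"hand":0}]'|sed -n '2p;4p'
```

```text
eef_pos: [530.9, 9.4, 215.5]
contact_force: [-2.3, 0.9, 10.5]
```

```bash
python3 -m creep '[{"x":0,"y":-0.0003,"z":0.005,"wx":0,"wy":0,"wz":0,"hand":0}]'|sed -n '2p;4p'
```

```text
eef_pos: [536.2, 10.0, 216.5]
contact_force: [0.1, 0.0, 0.5]
```

```bash
python3 -m creep '[{"x":0,"y":0.0002,"z":0.005,"wx":0,"wy":0,"wz":0,"hand":0}]'|sed -n '2p;4p'
```

```text
eef_pos: [541.7, 10.7, 216.7]
contact_force: [-0.8, 0.8, 1.9]
```

```bash
python3 -m creep '[{"x":0,"y":0.0004,"z":0.005,"wx":0,"wy":0,"wz":0,"hand":0}]'|sed -n '2p;4p'
```

```text
eef_pos: [547.4, 11.3, 216.8]
contact_force: [-0.9, 0.5, 6.7]
```

```bash
python3 -m creep '[{"x":0,"y":0.0004,"z":0.005,"wx":0,"wy":0,"wz":0,"hand":0}]'|sed -n '2p;4p'
```

```text
eef_pos: [553.3, 12.0, 216.9]
contact_force: [-0.2, 0.7, 6.3]
```

```bash
python3 -m creep '[{"x":0,"y":0.0006,"z":0.005,"wx":0,"wy":0,"wz":0,"hand":0}]'|sed -n '2p;4p'
```

```text
eef_pos: [559.2, 12.8, 216.9]
contact_force: [-0.6, -0.2, 6.6]
```

Lift, move clear, and look from both cameras.

```bash
python3 -m creep '[{"x":0,"y":-0.0005,"z":0.002,"wx":0,"wy":0,"wz":0,"hand":0},{"x":0,"y":-0.006,"z":0.0,"wx":0,"wy":0,"wz":0,"hand":0},{"x":-0.06,"y":-0.01,"z":0,"wx":-0.0,"wy":0,"wz":0,"hand":0},{"x":-0.06,"y":-0.01,"z":0,"wx":0,"wy":0,"wz":0,"hand":0},{"x":-0.06,"y":0,"z":-0.01,"wx":0,"wy":0,"wz":0,"hand":0.03}]'|sed -n '2p;4p'
python3 - <<'E'
from h import *
im=r.snapshot("scene");cv2.imwrite("pics/s4.png",cv2.resize(im[155:305,190:390],None,fx=3,fy=3,interpolation=2)[:,:,::-1])
im=r.snapshot("top");cv2.imwrite("pics/t4.png",cv2.resize(im[140:260,190:390],None,fx=4,fy=4,interpolation=2)[:,:,::-1])
st()
E
```

```text
eef_pos: [532.1, 191.3, 242.6]
contact_force: [-0.0, 0.7, 0.1]
t 12.1 pos [530.14 194.21 241.79] F [ 0.66 -0.59  0.9 ] open 15.0 q [ 0.33  0.33  1.76 -0.01  1.05  1.8 ]
x [ 0.11 -0.99  0.01] y [ 0. -0. -1.] z [0.99 0.11 0.  ]
```

View pics/s4.png

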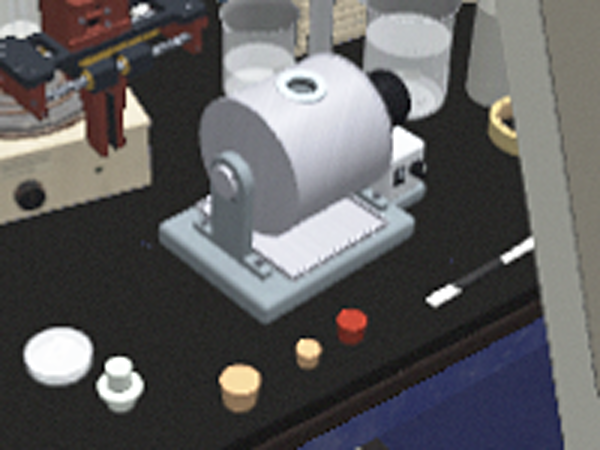

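View pics/t4.png

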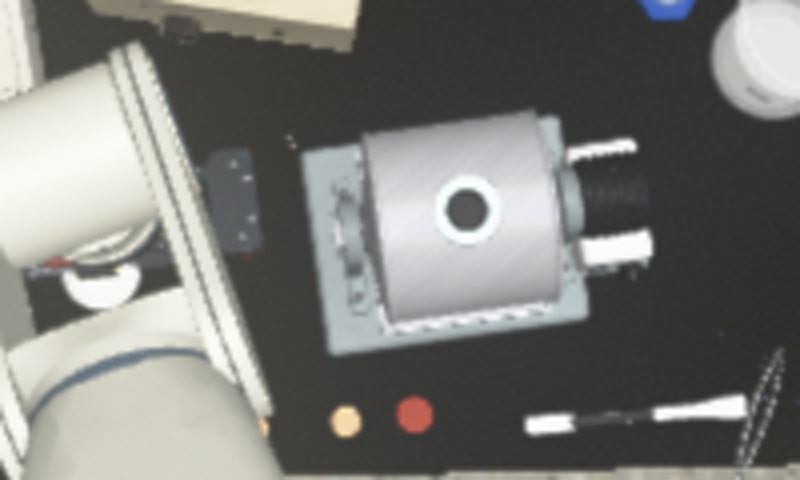

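```bash
cat > m.py <<'E'
from h import *
im=r.snapshot("top").astype(int)
# boss: pale & slightly bluish/bright; bore: dark within drum
g=im.min(2)
dark=(g[180:206,290:324]<110).astype(np.uint8);n,l,s,c=cv2.connectedComponentsWithStats(dark)
for i in range(1,n):
    if s[i,4]>20: print("bore",c[i]+[290,180],s[i])
bd=[i for i in range(1,n) if s[i,4]>40]
u=c[bd[0]]+[290,180]
br=(g[180:206,290:324]>215).astype(np.uint8);m=cv2.moments(br,True);print("ring",290+m['m10']/m['m00'],180+m['m01']/m['m00'],m['m00'])
# drum silhouette edges: columns
pts=[[],[]]
for col in range(290,323,2):
    b=g[:,col];
    for k,(r0,r1) in enumerate(((160,180),(205,225))):
        w=b[r0:r1].astype(float);d=np.diff(w)
        j=np.argmax(d) if k==0 else np.argmin(d); pts[k].append((col,r0+j+.5,round(d[j])))
print(pts)
cv2.imwrite("pics/ring.png",br*255)
ru=(290+m['m10']/m['m00'],180+m['m01']/m['m00'])
port("top",*ru); port("top",*u)
E
python3 m.py; python3 -c "
from h import *
port('scene',301/3+190-.3,86/3+155-.3)"
```

```text
bore [306.25 192.04] [12  8 10  9 69]
ring 306.37236533957844 193.192037470726 427.0
[[(290, np.float64(172.5), 40), (292, np.float64(171.5), 53), (294, np.float64(171.5), 52), (296, np.float64(171.5), 43), (298, np.float64(170.5), 45), (300, np.float64(170.5), 55), (302, np.float64(170.5), 47), (304, np.float64(170.5), 42), (306, np.float64(169.5), 55), (308, np.float64(169.5), 50), (310, np.float64(169.5), 45), (312, np.float64(168.5), 45), (314, np.float64(168.5), 55), (316, np.float64(168.5), 46), (318, np.float64(168.5), 40), (320, np.float64(167.5), 51), (322, np.float64(167.5), 32)], [(290, np.float64(222.5), -46), (292, np.float64(222.5), -48), (294, np.float64(221.5), -27), (296, np.float64(221.5), -43), (298, np.float64(221.5), -60), (300, np.float64(221.5), -33), (302, np.float64(223.5), -35), (304, np.float64(220.5), -52), (306, np.float64(223.5), -62), (308, np.float64(223.5), -61), (310, np.float64(223.5), -49), (312, np.float64(222.5), -61), (314, np.float64(222.5), -65), (316, np.float64(222.5), -57), (318, np.float64(218.5), -60), (320, np.float64(221.5), -67), (322, np.float64(221.5), -65)]]
top angle deg from top, + toward -x: 7.007954042626532 axial 0.9296911818450897 [544.68 -33.6  203.43]
top angle deg from top, + toward -x: 4.531449045029025 axial 0.8541364626380681 [547.94 -33.31 203.76]
scene angle deg from top, + toward -x: 4.539295835532101 axial 6.677138395803255 [547.29 -27.53 203.76]
```

Run:
```python
from h import *
s,M=st()
im=r.snapshot("scene")[:,:,::-1].copy()
o=s["opening"]/2
a=cv2.resize(im[130:230,160:280],None,fx=6,fy=6,interpolation=2)
for sx in(-1,1):
  for e in(0,13.5):
    for w in(-10,10):
      P=s["eef_pos"]+M@np.array([sx*(o+e),14,w]);u=proj("scene",P);print(sx,e,w,P,u)
      cv2.circle(a,(int((u[0]-160+.5)*6),int((u[1]-130+.5)*6)),2,(0,255,0),-1)
cv2.imwrite("pics/cal.png",a)
```

```text
t 12.15 pos [530.69 192.05 241.63] F [-0.01 -0.26  0.27] open 19.4 q [ 0.33  0.33  1.76 -0.01  1.05  1.8 ]
x [ 0.11 -0.99  0.01] y [ 0.   -0.01 -1.  ] z [0.99 0.11 0.  ]
-1 0 -10 [519.76 200.5  227.52] [225.09 207.27]
-1 0 10 [539.64 202.68 227.61] [220.62 203.71]
-1 13.5 -10 [518.29 213.92 227.44] [220.79 209.29]
-1 13.5 10 [538.17 216.1  227.52] [216.33 205.7 ]
1 0 -10 [521.87 181.26 227.65] [231.18 204.4 ]
1 0 10 [541.75 183.44 227.73] [226.68 200.91]
1 13.5 -10 [523.34 167.84 227.73] [235.36 202.44]
1 13.5 10 [543.22 170.02 227.82] [230.84 198.99]
```

View pics/cal.png

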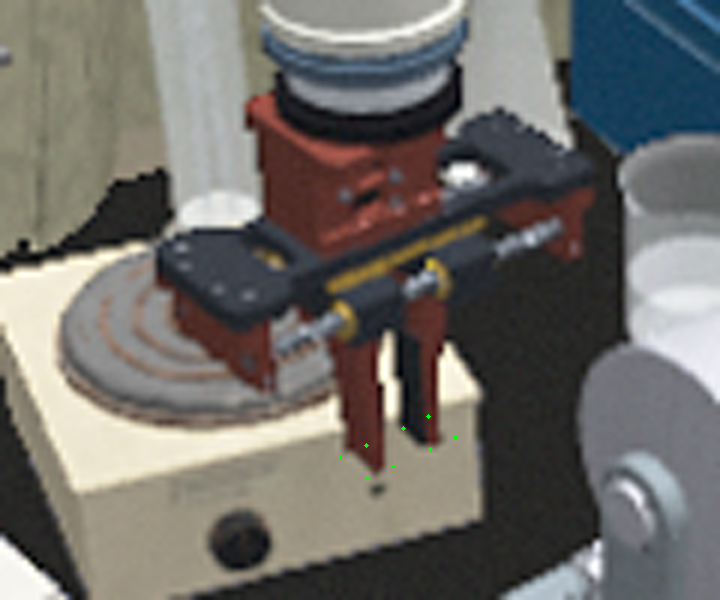

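```bash
python3 -m creep '[{"x":0.06,"y":0,"z":0.01,"wx":0,"wy":0,"wz":0,"hand":0},{"x":0.06,"y":0,"z":0.008,"wx":0,"wy":0,"wz":0,"hand":0},{"x":0.054,"y":0.008,"z":0.008,"wx":0,"wy":0,"wz":0,"hand":0},{"x":0,"y":0.007,"z":0,"wx":0,"wy":0,"wz":0,"hand":0},{"x":0,"y":0.002,"z":0,"wx":0,"wy":0,"wz":0,"hand":0}]'|sed -n '2p;4p'
python3 -c "
from h import *
go([544,11,218],-np.pi/2+.11)"
```

```text
eef_pos: [576.8, 9.2, 225.3]
contact_force: [0.1, -0.3, -0.5]
t 12.82 pos [576.79   9.22 225.3 ] F [ 0.14 -0.34 -0.5 ] open 0.6 q [-0.    0.36  1.75 -0.01  1.02  1.47]
x [ 0.1  -0.99  0.01] y [ 0.   -0.01 -1.  ] z [0.99 0.1  0.  ]
world d [-32.79   1.78  -7.3 ] tool d [ -5.18   7.13 -32.46] w [-0.   -0.01  0.01]
```

```bash
python3 -m creep '[{"x":-0.005,"y":0.0,"z":-0.0325,"wx":0,"wy":0,"wz":0.01,"hand":0},{"x":0,"y":0.005,"z":0,"wx":0,"wy":0,"wz":0,"hand":0},{"x":0,"y":0.002,"z":0,"wx":0,"wy":0,"wz":0,"hand":0}]'|sed -n '2p;4p'
```

```text
eef_pos: [543.1, 12.3, 217.9]
contact_force: [-0.0, -0.1, 1.1]
```

```bash
python3 -m creep '[{"x":0,"y":0.0008,"z":0,"wx":0,"wy":0,"wz":0,"hand":0}]'|sed -n '2p;4p'
```

```text
eef_pos: [543.6, 12.8, 217.1]
contact_force: [-1.5, -1.1, 2.2]
```

```bash
python3 -m creep '[{"x":0,"y":0.0006,"z":0,"wx":0,"wy":0,"wz":0,"hand":0}]'|sed -n '2p;4p'
```

```text
eef_pos: [544.6, 12.9, 217.0]
contact_force: [-1.3, -1.9, 6.6]
```

```bash
python3 -m creep '[{"x":0,"y":0.0004,"z":0.0025,"wx":0,"wy":0,"wz":0,"hand":0}]'|sed -n '2p;4p'
```

```text
eef_pos: [547.8, 13.3, 217.1]
contact_force: [-0.2, -0.6, 3.5]
```

```bash
python3 -m creep '[{"x":0,"y":0.0004,"z":0.0015,"wx":0,"wy":0,"wz":0,"hand":0}]'|sed -n '2p;4p'
```

```text
eef_pos: [549.9, 13.6, 217.1]
contact_force: [-0.5, 0.6, 5.2]
```

```bash
python3 -m creep '[{"x":0,"y":0.0003,"z":-0.0005,"wx":0,"wy":0,"wz":0,"hand":0}]'|sed -n '2p;4p'
```

```text
eef_pos: [550.1, 13.6, 217.2]
contact_force: [0.4, -0.0, 4.9]
```

```bash
python3 -m creep '[{"x":0,"y":0.0002,"z":-0.0005,"wx":0,"wy":0,"wz":0,"hand":0}]'|sed -n '2p;4p'
```

```text
eef_pos: [549.9, 13.5, 217.2]
contact_force: [0.3, -0.4, 5.3]
```

```bash
python3 -m creep '[{"x":0,"y":-0.006,"z":0,"wx":0,"wy":0,"wz":0,"hand":0},{"x":0,"y":-0.012,"z":0,"wx":0,"wy":0,"wz":0,"hand":0},{"x":-0.058,"y":0,"z":-0.02,"wx":0,"wy":0,"wz":0,"hand":0},{"x":-0.058,"y":0,"z":-0.02,"wx":0,"wy":0,"wz":0,"hand":0.05},{"x":-0.058,"y":0,"z":-0.02,"wx":0,"wy":0,"wz":0,"hand":0.05}]'|sed -n '2p;4p'
python3 - <<'E'
from h import *
im=r.snapshot("scene");cv2.imwrite("pics/s5.png",cv2.resize(im[155:305,190:390],None,fx=3,fy=3,interpolation=2)[:,:,::-1])
im=r.snapshot("top");cv2.imwrite("pics/t5.png",cv2.resize(im[160:230,270:350],None,fx=8,fy=8,interpolation=2)[:,:,::-1])
go([455,233,60],-np.pi/2+.11)
E
```

```text
eef_pos: [471.4, 181.1, 236.9]
contact_force: [0.7, 0.9, 0.6]
t 14.68 pos [469.72 183.84 236.76] F [ 0.55 -0.45  0.06] open 24.8 q [0.35 0.24 1.9  0.   0.99 1.82]
x [ 0.1  -0.99 -0.  ] y [ 0.01  0.   -1.  ] z [0.99 0.1  0.01]
world d [ -14.72   49.16 -176.76] tool d [-49.92 176.82 -11.04] w [-0.01 -0.01 -0.  ]
```

View pics/s5.png

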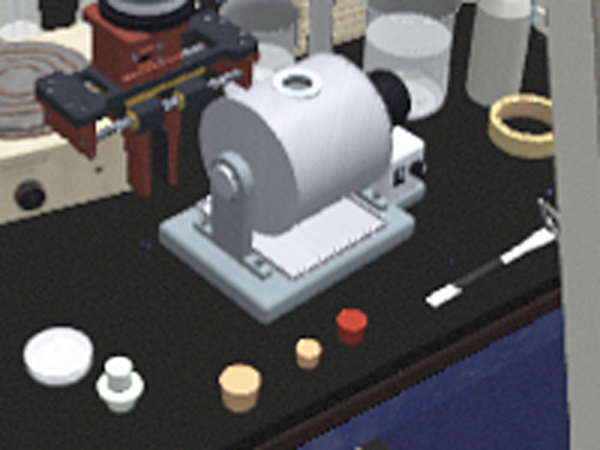

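View pics/t5.png

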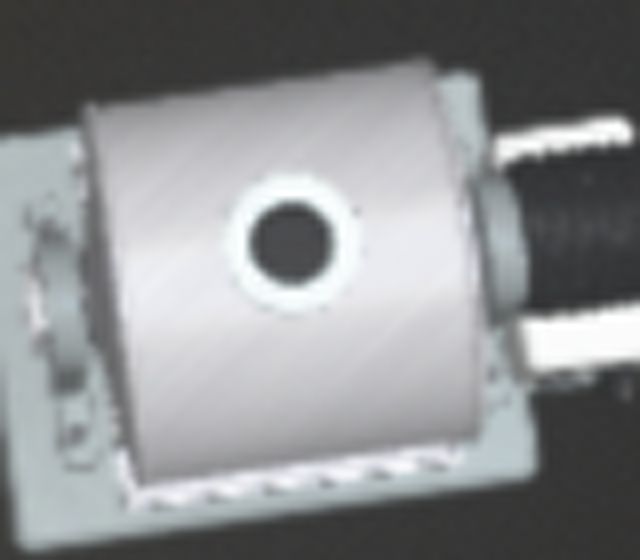

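Run:
```python
from h import *
port("top",306.06,189.8); port("scene",298/3+190-.33,82/3+155-.33)
# tangent-based axis: in the plane perpendicular to uy
def sl(v,u=306.06):
    C,D=ray("top",u,v);return np.arctan2(D@ux,-D[2]),C
a,C=sl(169.5);b,_=sl(217.6)
print("half",np.degrees(a-b)/2,"R",np.sin((a-b)/2)*np.hypot((C-C0)@ux,C[2]-128),"axis ux offset vs C0",(C-C0)@ux+(C[2]-128)*np.tan((a+b)/2))
```

```text
top angle deg from top, + toward -x: -0.3115107945905219 axial 0.5019592355134277 [554.36 -32.96 204.  ]
scene angle deg from top, + toward -x: -0.7086640066099088 axial 4.370386108671423 [554.45 -29.05 203.99]
half 3.2596019332764836 R 71.97633944632852 axis ux offset vs C0 -0.4689742025421424
```

```bash
python3 -m creep '[{"x":-0.03,"y":0.05,"z":-0.006,"wx":0,"wy":-0.01,"wz":0,"hand":0.05},{"x":-0.02,"y":0.05,"z":-0.005,"wx":0,"wy":0,"wz":0,"hand":0.05},{"x":0,"y":0.05,"z":0,"wx":-0.01,"wy":0,"wz":0,"hand":0.05},{"x":0,"y":0.01,"z":0,"wx":0,"wy":0,"wz":0,"hand":0.05},{"x":0,"y":0,"z":0,"wx":0,"wy":0,"wz":0,"hand":0.05}]'|sed -n '2p;4p'
python3 - <<'E'
from h import *
im=r.snapshot("scene");cv2.imwrite("pics/s6.png",cv2.resize(im[220:310,180:300],None,fx=6,fy=6,interpolation=2)[:,:,::-1])
s,M=st();go([455,233,42],-np.pi/2+.11)
for P in ([455,233,49],[455,233,25]):print(proj("scene",P))
E
```

```text
eef_pos: [458.8, 235.1, 77.5]
contact_force: [0.1, -0.5, 0.3]
t 15.35 pos [458.99 235.16  78.07] F [-0.24  0.18  0.71] open 50.0 q [0.45 0.51 1.97 0.   0.66 1.9 ]
x [ 0.12 -0.99 -0.  ] y [ 0.01  0.01 -1.  ] z [0.99 0.12 0.01]
t 15.35 pos [458.99 235.16  78.07] F [-0.24  0.18  0.71] open 50.0 q [0.45 0.51 1.97 0.   0.66 1.9 ]
x [ 0.12 -0.99 -0.  ] y [ 0.01  0.01 -1.  ] z [0.99 0.12 0.01]
world d [ -3.99  -2.16 -36.07] tool d [ 1.85 36.03 -4.47] w [-0.01  0.01 -0.  ]
[229.95 276.46]
[230.38 282.66]
```

View pics/s6.png

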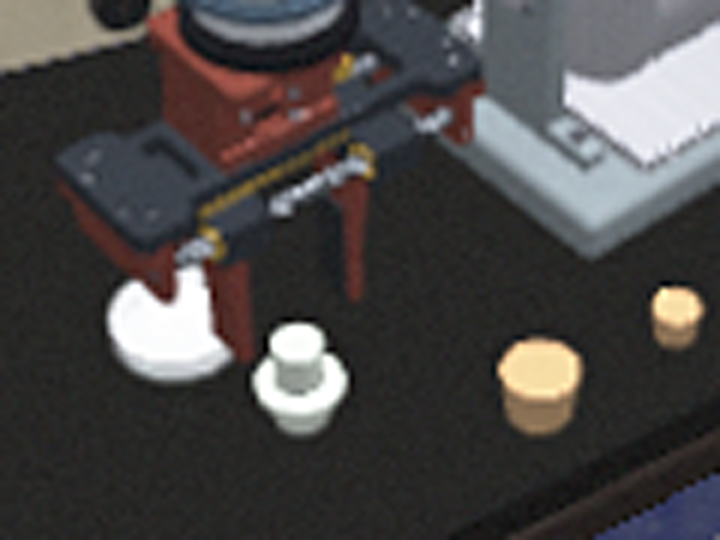

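```bash
python3 -m creep '[{"x":0.002,"y":0.022,"z":-0.004,"wx":-0.01,"wy":0.01,"wz":0,"hand":0.05},{"x":0,"y":0.0,"z":0,"wx":0,"wy":0,"wz":0,"hand":0.05}]'|sed -n '2p;4p'
python3 - <<'E'
from h import *
im=r.snapshot("scene");cv2.imwrite("pics/s7.png",cv2.resize(im[240:300,195:265],None,fx=10,fy=10,interpolation=2)[:,:,::-1])
s,M=st();go([455,233,42],-np.pi/2+.11)
o=s["opening"]/2
for sx in(-1,1):
    for w in(-10,10):
      P=s["eef_pos"]+M@np.array([sx*o,14,w]);u=proj("scene",P);print(sx,w,(u-[195,240]+.5)*10)
E
```

```text
eef_pos: [458.3, 233.2, 59.7]
contact_force: [-0.2, -0.0, 0.8]
t 15.65 pos [459.31 233.74  60.63] F [-0.16 -0.03 -0.48] open 50.0 q [0.44 0.54 1.97 0.01 0.62 1.9 ]
x [ 0.1  -0.99 -0.01] y [ 0.    0.01 -1.  ] z [0.99 0.1  0.01]
t 15.65 pos [459.31 233.74  60.63] F [-0.16 -0.03 -0.48] open 50.0 q [0.44 0.54 1.97 0.01 0.62 1.9 ]
x [ 0.1  -0.99 -0.01] y [ 0.    0.01 -1.  ] z [0.99 0.1  0.01]
world d [ -4.31  -0.74 -18.63] tool d [ 0.43 18.6  -4.47] w [-0.01 -0.01 -0.01]
-1 -10 [289.6  430.81]
-1 10 [246.58 388.4 ]
1 -10 [440.51 346.44]
1 10 [396.86 305.81]
```

View pics/s7.png

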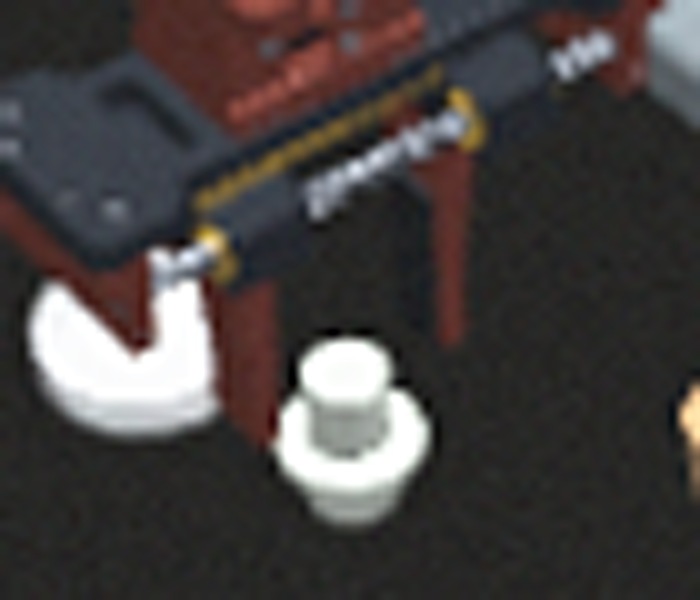

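```bash
python3 -m creep '[{"x":0,"y":0.01,"z":-0.004,"wx":-0.01,"wy":-0.01,"wz":-0.01,"hand":0.05},{"x":0,"y":0.005,"z":-0.001,"wx":0,"wy":0,"wz":0,"hand":0.05},{"x":0,"y":0.002,"z":0,"wx":0,"wy":0,"wz":0,"hand":0.05}]'|sed -n '2p;4p'
python3 -c "
from h import *
go([455.3,233.5,42],-np.pi/2+.11)"
```

```text
eef_pos: [456.1, 234.1, 45.6]
contact_force: [-0.1, 0.3, 0.0]
t 16.02 pos [456.13 234.1   45.64] F [-0.14  0.25  0.01] open 50.0 q [ 0.45  0.57  1.97 -0.    0.6   1.91]
x [ 0.11 -0.99  0.  ] y [ 0. -0. -1.] z [0.99 0.11 0.  ]
world d [-0.83 -0.6  -3.64] tool d [ 0.49  3.64 -0.89] w [-0.    0.01  0.  ]
```

```bash
python3 -m creep '[{"x":0,"y":0.0035,"z":-0.001,"wx":0,"wy":0,"wz":0,"hand":0.05},{"x":0,"y":0,"z":0,"wx":0,"wy":0,"wz":0,"hand":0.05}]'|sed -n '2p;4p'
python3 -m creep '[{"x":0,"y":0,"z":0,"wx":0,"wy":0,"wz":0,"hand":0.01},{"x":0,"y":0,"z":0,"wx":0,"wy":0,"wz":0,"hand":0.01},{"x":0,"y":0,"z":0,"wx":0,"wy":0,"wz":0,"hand":0.01},{"x":0,"y":0,"z":0,"wx":0,"wy":0,"wz":0,"hand":0.01}]' 25
python3 - <<'E'
from h import *
im=r.snapshot("scene");cv2.imwrite("pics/s8.png",cv2.resize(im[240:300,195:265],None,fx=8,fy=8,interpolation=2)[:,:,::-1])
E
```

```text
eef_pos: [454.9, 234.0, 41.8]
contact_force: [-0.4, 0.7, 0.1]
t: 16.77
eef_pos: [455.1, 234.0, 41.8]
tool_rot: [0.528, -0.47, 0.471, -0.528]
contact_force: [0.0, 0.7, -1.2]
opening: 22.9
```

View pics/s8.png

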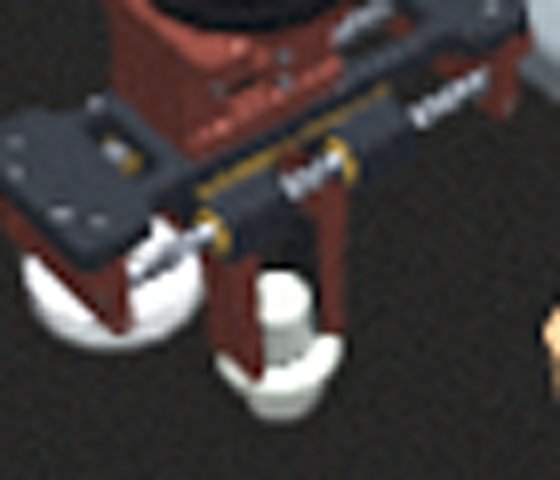

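```bash
python3 - <<'E'
from h import *
print(onz("scene",230.06,276.2,49), proj("scene",[455,234,49]))
E
python3 -m creep '[{"x":0,"y":-0.03,"z":0,"wx":0,"wy":0,"wz":0,"hand":0.01},{"x":0,"y":-0.06,"z":0,"wx":0,"wy":0,"wz":0,"hand":0.01},{"x":0,"y":-0.06,"z":0,"wx":0,"wy":0,"wz":0,"hand":0.01},{"x":0,"y":-0.06,"z":0,"wx":0,"wy":0,"wz":0,"hand":0.01},{"x":0,"y":-0.012,"z":0,"wx":0,"wy":0,"wz":0,"hand":0.01}]'
python3 - <<'E'
from h import *
go([554.5,-31.5,254],-np.pi/2+.11)
E
```

```text
[455.69 232.25  49.  ] [229.63 276.61]
t: 17.45
eef_pos: [454.1, 234.0, 268.9]
tool_rot: [0.53, -0.471, 0.47, -0.526]
contact_force: [1.1, 0.1, -0.8]
opening: 22.3
t 17.45 pos [454.14 233.97 268.89] F [ 1.07  0.14 -0.83] open 22.3 q [ 0.45  0.22  1.85 -0.    1.08  1.91]
x [ 0.12 -0.99  0.  ] y [-0. -0. -1.] z [ 0.99  0.11 -0.  ]
world d [ 100.36 -265.47  -14.89] tool d [275.2   15.46  69.23] w [0.   0.01 0.  ]
```

```bash
python3 -m creep '[{"x":0.055,"y":0,"z":0.0138,"wx":0,"wy":0,"wz":0,"hand":0.01},{"x":0.055,"y":0,"z":0.0138,"wx":0,"wy":0,"wz":0,"hand":0.01},{"x":0.055,"y":0,"z":0.0138,"wx":0,"wy":0,"wz":0,"hand":0.01},{"x":0.055,"y":0,"z":0.0138,"wx":0,"wy":0,"wz":0,"hand":0.01},{"x":0.045,"y":0,"z":0.013,"wx":0,"wy":0,"wz":0,"hand":0.01}]'
python3 -m creep '[{"x":0,"y":0,"z":0,"wx":0,"wy":0,"wz":0,"hand":0.01}]' >/dev/null
python3 - <<'E'
from h import *
go([554.5,-31.5,255],-np.pi/2+.11)
im=r.snapshot("scene");cv2.imwrite("pics/s9.png",cv2.resize(im[150:230,240:340],None,fx=7,fy=7,interpolation=2)[:,:,::-1])
E
```

```text
t: 18.08
eef_pos: [552.7, -25.2, 265.9]
tool_rot: [0.532, -0.47, 0.467, -0.527]
contact_force: [0.9, 0.5, -0.2]
opening: 22.5
t 18.2 pos [552.83 -27.87 264.34] F [-0.39  0.02 -0.88] open 22.5 q [-0.07  0.29  1.76 -0.    1.1   1.38]
x [ 0.12 -0.99  0.  ] y [-0.01 -0.   -1.  ] z [ 0.99  0.12 -0.01]
world d [ 1.67 -3.63 -9.34] tool d [3.79 9.33 1.31] w [0.01 0.01 0.  ]
```

View pics/s9.png

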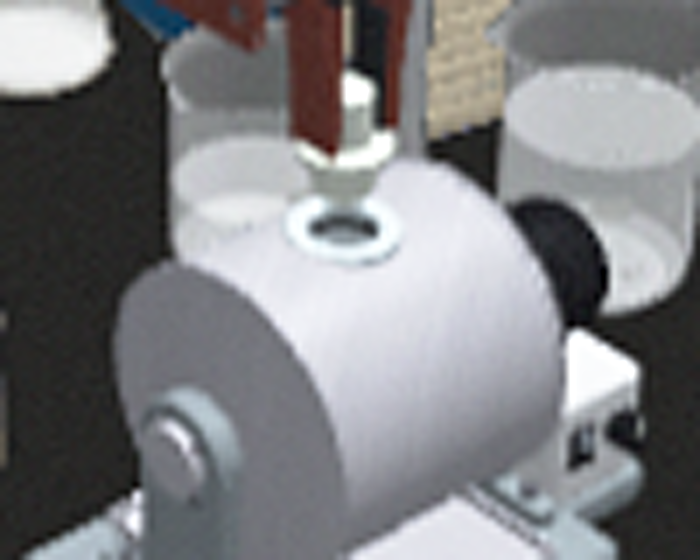

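Run:
```python
from h import *
P=onz("scene",344/7+240-.43,228.5/7+150-.43,204);print("port scene",P)
u=347/7+240-.43
for y in np.arange(-34,-20,2): print(y,proj("scene",[552.8,y,245])[0]-u, end=' | ')
# relative v: bottom of shank near edge
print(proj("scene",[552.8,-27.9,245]),proj("scene",[552.8,-27.9,222]))
```

```text
port scene [554.01 -27.69 204.  ]
-34 2.117496771110325 | -32 1.5511060654097832 | -30 0.9838407025559945 | -28 0.4156992749222468 | -26 -0.15331962581183234 | -24 -0.7232174086423129 | -22 -1.2939954832233411 | [289.53 170.29] [289.24 177.13]
```

```bash
python3 -m creep '[{"x":0.003,"y":0.006,"z":0.0012,"wx":0.01,"wy":0.01,"wz":0,"hand":0.01},{"x":0,"y":0.004,"z":0,"wx":0,"wy":0,"wz":0,"hand":0.01},{"x":0,"y":0.001,"z":0,"wx":0,"wy":0,"wz":0,"hand":0.01}]'
python3 - <<'E'
from h import *
go([554.3,-30.8,250],-np.pi/2+.11)
im=r.snapshot("scene");cv2.imwrite("pics/s10.png",cv2.resize(im[150:230,240:340],None,fx=7,fy=7,interpolation=2)[:,:,::-1])
E
```

```text
t: 18.62
eef_pos: [551.6, -26.8, 250.7]
tool_rot: [0.528, -0.472, 0.47, -0.527]
contact_force: [-0.4, -0.0, -0.6]
opening: 22.7
t 18.62 pos [551.58 -26.84 250.72] F [-0.42 -0.   -0.61] open 22.7 q [-0.07  0.3   1.78 -0.    1.07  1.39]
x [ 0.11 -0.99 -0.  ] y [-0.  0. -1.] z [ 0.99  0.11 -0.  ]
world d [ 2.72 -3.96 -0.72] tool d [4.24 0.71 2.26] w [ 0.  0. -0.]
```

View pics/s10.png

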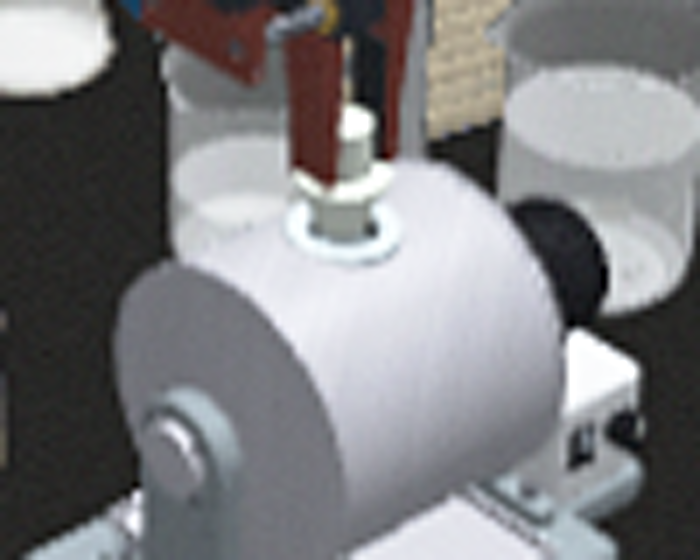

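```bash
python3 -m creep '[{"x":0.0042,"y":0,"z":0.0023,"wx":0,"wy":0,"wz":0,"hand":0.01},{"x":0,"y":0,"z":0,"wx":0,"wy":0,"wz":0,"hand":0.01}]'
python3 - <<'E'
from h import *
go([554.3,-30.8,250],-np.pi/2+.11)
im=r.snapshot("scene");cv2.imwrite("pics/s11.png",cv2.resize(im[150:230,240:340],None,fx=7,fy=7,interpolation=2)[:,:,::-1])
E
```

```text
t: 18.92
eef_pos: [554.7, -30.3, 251.1]
tool_rot: [0.528, -0.471, 0.47, -0.527]
contact_force: [-0.4, 0.4, -0.1]
opening: 22.3
t 18.93 pos [554.7  -30.26 251.09] F [-0.41  0.43 -0.12] open 22.3 q [-0.08  0.31  1.77 -0.    1.07  1.38]
x [ 0.11 -0.99 -0.  ] y [-0.  0. -1.] z [ 0.99  0.11 -0.  ]
world d [-0.4  -0.54 -1.09] tool d [ 0.49  1.09 -0.45] w [ 0.  0. -0.]
```

View pics/s11.png

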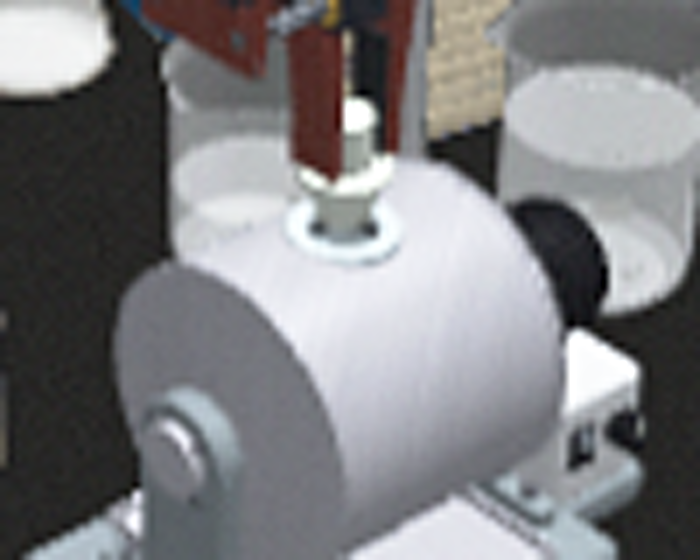

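```bash
python3 -m creep '[{"x":0.0003,"y":0.004,"z":-0.0003,"wx":0,"wy":0,"wz":0,"hand":0.01},{"x":0,"y":0.002,"z":0,"wx":0,"wy":0,"wz":0,"hand":0.01}]'
python3 -m creep '[{"x":0,"y":0.002,"z":0,"wx":0,"wy":0,"wz":0,"hand":0.01}]'|sed -n '2p;4p'
```

```text
t: 19.23
eef_pos: [554.5, -30.6, 245.0]
tool_rot: [0.528, -0.471, 0.47, -0.527]
contact_force: [-0.1, -0.0, -1.3]
opening: 22.3
eef_pos: [554.4, -30.6, 242.8]
contact_force: [-0.5, -0.9, -0.6]
```

```bash
python3 -m creep '[{"x":0,"y":0.002,"z":0,"wx":0,"wy":0,"wz":0,"hand":0.01}]'|sed -n '2p;4p'
```

```text
eef_pos: [554.3, -30.7, 240.6]
contact_force: [-0.7, 0.1, -0.7]
```

```bash
python3 -m creep '[{"x":0,"y":0.002,"z":0,"wx":0,"wy":0,"wz":0,"hand":0.01}]'|sed -n '2p;4p'
```

```text
eef_pos: [554.3, -30.7, 238.4]
contact_force: [0.0, 0.4, -0.3]
```

```bash
python3 -m creep '[{"x":0,"y":0.002,"z":0,"wx":0,"wy":0,"wz":0,"hand":0.01}]'|sed -n '2p;4p'
```

```text
eef_pos: [554.3, -30.7, 236.3]
contact_force: [-0.4, 0.2, -0.4]
```

```bash
python3 -m creep '[{"x":0,"y":0.0015,"z":0,"wx":0,"wy":0,"wz":0,"hand":0.01}]'|sed -n '2p;4p'
```

```text
eef_pos: [554.4, -30.7, 234.7]
contact_force: [-0.3, -1.3, -0.2]
```

```bash
python3 -m creep '[{"x":0,"y":0.0015,"z":0,"wx":0,"wy":0,"wz":0,"hand":0.01}]'|sed -n '2p;4p'
```

```text
eef_pos: [554.6, -30.8, 233.3]
contact_force: [0.3, -1.2, 0.3]
```

```bash
python3 -m creep '[{"x":0,"y":0.001,"z":0,"wx":0,"wy":0,"wz":0,"hand":0.01}]'|sed -n '2p;4p'
```

```text
eef_pos: [554.8, -30.9, 232.5]
contact_force: [-0.2, -0.4, 3.0]
```

```bash
python3 -m creep '[{"x":0,"y":0.001,"z":0,"wx":0,"wy":0,"wz":0,"hand":0.01}]' 40|sed -n '2p;4p'
```

```text
eef_pos: [555.1, -30.9, 231.9]
contact_force: [-0.6, -0.3, 5.3]
```

```bash
python3 -m creep '[{"x":0,"y":0.0012,"z":0,"wx":0,"wy":0,"wz":0,"hand":0.01}]'|sed -n '2p;4p'
```

```text
eef_pos: [555.4, -30.8, 231.0]
contact_force: [-0.7, 0.4, 3.3]
```

```bash
python3 -m creep '[{"x":0,"y":0.0012,"z":0,"wx":0,"wy":0,"wz":0,"hand":0.01}]'|sed -n '2p;4p'
```

```text
eef_pos: [555.5, -30.8, 229.9]
contact_force: [-0.4, -1.0, 2.1]
```

```bash
python3 -m creep '[{"x":0,"y":0.0012,"z":0,"wx":0,"wy":0,"wz":0,"hand":0.01}]'|sed -n '2p;4p'
```

```text
eef_pos: [555.5, -30.8, 228.6]
contact_force: [-0.8, -0.2, 2.5]
```

```bash
python3 -m creep '[{"x":0,"y":0.0012,"z":-0.0006,"wx":0,"wy":0,"wz":0,"hand":0.01}]'|sed -n '2p;4p'
```

```text
eef_pos: [554.9, -30.9, 227.2]
contact_force: [-0.1, 1.1, 1.2]
```

```bash
python3 -m creep '[{"x":0,"y":0.001,"z":-0.0006,"wx":0,"wy":0,"wz":0,"hand":0.01}]'|sed -n '2p;4p'
```

```text
eef_pos: [554.4, -30.9, 226.1]
contact_force: [0.1, 0.3, 3.4]
```

```bash
python3 -m creep '[{"x":0,"y":0.001,"z":-0.0006,"wx":0,"wy":0,"wz":0,"hand":0.01}]'|sed -n '2p;4p'
```

```text
eef_pos: [554.3, -31.0, 225.7]
contact_force: [-0.5, -0.5, 12.6]
```

```bash
python3 -m creep '[{"x":0,"y":0.001,"z":-0.0006,"wx":0,"wy":0,"wz":0,"hand":0.01}]'|sed -n '2p;4p'
```

```text
eef_pos: [554.3, -31.0, 225.7]
contact_force: [-1.3, 0.8, 11.6]
```

```bash
python3 -m creep '[{"x":0,"y":0.0012,"z":0,"wx":0,"wy":0,"wz":0,"hand":0.01},{"x":0,"y":-0.0003,"z":0,"wx":0,"wy":0,"wz":0,"hand":0.01}]'|sed -n '2p;4p'
python3 -m creep '[{"x":0,"y":0,"z":0,"wx":0,"wy":0,"wz":0,"hand":0.026},{"x":0,"y":0,"z":0,"wx":0,"wy":0,"wz":0,"hand":0.032},{"x":0,"y":0,"z":0,"wx":0,"wy":0,"wz":0,"hand":0.04},{"x":0,"y":-0.004,"z":0,"wx":0,"wy":0,"wz":0,"hand":0.04}]'
python3 -m creep '[{"x":0,"y":-0.015,"z":0,"wx":0,"wy":0,"wz":0,"hand":0.04},{"x":0,"y":-0.04,"z":0,"wx":0,"wy":0,"wz":0,"hand":0.04},{"x":-0.06,"y":0,"z":-0.01,"wx":0,"wy":0,"wz":0,"hand":0.04},{"x":-0.06,"y":0,"z":-0.01,"wx":0,"wy":0,"wz":0,"hand":0.04},{"x":-0.06,"y":0,"z":-0.01,"wx":0,"wy":0,"wz":0,"hand":0.04}]'
python3 - <<'E'
from h import *
im=r.snapshot("scene");cv2.imwrite("pics/s12.png",cv2.resize(im[150:230,240:340],None,fx=7,fy=7,interpolation=2)[:,:,::-1])
im=r.snapshot("top");cv2.imwrite("pics/t12.png",cv2.resize(im[160:230,270:350],None,fx=8,fy=8,interpolation=2)[:,:,::-1])
E
```

```text
eef_pos: [554.8, -30.9, 226.0]
contact_force: [-0.4, -0.3, -3.6]
t: 21.85
eef_pos: [553.5, -30.8, 228.6]
tool_rot: [-0.527, 0.471, -0.471, 0.528]
contact_force: [-0.1, 0.2, -0.2]
opening: 39.5
t: 22.48
eef_pos: [505.7, 145.7, 291.1]
tool_rot: [-0.523, 0.471, -0.475, 0.528]
contact_force: [0.8, 0.2, -0.1]
opening: 40.0
```

View pics/s12.png

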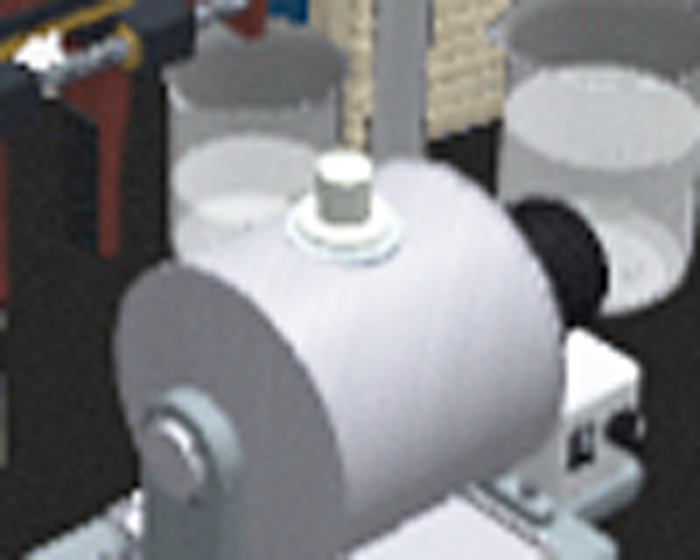

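View pics/t12.png

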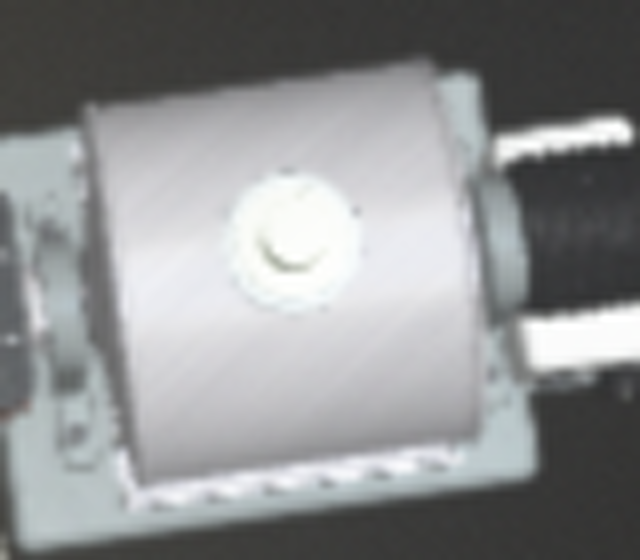

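```bash
python3 - <<'E'
from h import *
go([554.5,-31,256],-np.pi/2+.11)
E
python3 -m creep '[{"x":0.06,"y":0,"z":0.01,"wx":0,"wy":0,"wz":0,"hand":0},{"x":0.06,"y":0,"z":0.01,"wx":0,"wy":0,"wz":0,"hand":0},{"x":0.055,"y":0.0,"z":0.01,"wx":0,"wy":0,"wz":0,"hand":0},{"x":0,"y":0.01,"z":0,"wx":0,"wy":0,"wz":0,"hand":0}]'
python3 - <<'E'
from h import *
go([554.5,-31,253],-np.pi/2+.11)
E
```

```text
t 22.57 pos [504.49 148.71 290.91] F [ 0.33  0.21 -0.84] open 40.3 q [0.26 0.21 1.8  0.   1.12 1.72]
x [ 0.11 -0.99 -0.  ] y [ 0.01  0.   -1.  ] z [0.99 0.11 0.01]
world d [  50.01 -179.71  -34.91] tool d [184.21  34.8   29.5 ] w [-0.01  0.   -0.  ]
t: 23.08
eef_pos: [557.6, -25.9, 285.9]
tool_rot: [-0.524, 0.466, -0.474, 0.533]
contact_force: [-1.4, -0.3, -0.7]
opening: 3.5
t 23.07 pos [557.63 -25.92 285.91] F [-1.38 -0.26 -0.67] open 3.5 q [-0.07  0.26  1.74  0.    1.12  1.38]
x [ 0.12 -0.99 -0.  ] y [ 0.02  0.   -1.  ] z [0.99 0.12 0.02]
world d [ -3.13  -5.08 -32.91] tool d [ 4.68 32.84 -4.24] w [-0.02  0.01 -0.  ]
```

```bash
python3 -m creep '[{"x":0.003,"y":0.015,"z":-0.002,"wx":-0.018,"wy":0.01,"wz":0,"hand":0},{"x":0,"y":0.01,"z":0,"wx":0,"wy":0,"wz":0,"hand":0},{"x":0,"y":0,"z":0,"wx":0,"wy":0,"wz":0,"hand":0}]'
python3 - <<'E'
from h import *
go([554.5,-31,250],-np.pi/2+.11)
E
```

```text
t: 23.45
eef_pos: [554.6, -28.1, 258.6]
tool_rot: [0.527, -0.474, 0.471, -0.525]
contact_force: [-0.2, -0.1, 0.7]
opening: 0.4
t 23.45 pos [554.64 -28.15 258.63] F [-0.19 -0.12  0.67] open 0.4 q [-0.07  0.3   1.76 -0.    1.09  1.39]
x [ 0.11 -0.99 -0.  ] y [-0.01  0.   -1.  ] z [ 0.99  0.11 -0.01]
world d [-0.14 -2.85 -8.63] tool d [ 2.83  8.63 -0.4 ] w [ 0.01 -0.   -0.  ]
```

```bash
python3 -m creep '[{"x":0.0027,"y":0.007,"z":0,"wx":0,"wy":0,"wz":0,"hand":0},{"x":0,"y":0.002,"z":0,"wx":0,"wy":0,"wz":0,"hand":0}]'|sed -n '2p;4p'
```

```text
eef_pos: [554.9, -29.6, 249.3]
contact_force: [-0.3, -0.0, 0.1]
```

```bash
python3 -m creep '[{"x":0,"y":0.001,"z":0,"wx":0,"wy":0,"wz":0,"hand":0}]'|sed -n '2p;4p'
```

```text
eef_pos: [555.0, -29.4, 248.4]
contact_force: [-0.1, -0.4, 1.0]
```

```bash
python3 -m creep '[{"x":0,"y":0.001,"z":0,"wx":0,"wy":0,"wz":0,"hand":0}]'|sed -n '2p;4p'
```

```text
eef_pos: [555.2, -29.3, 247.6]
contact_force: [-0.5, -0.4, 5.0]
```

```bash
python3 -m creep '[{"x":0,"y":0.0008,"z":0,"wx":0,"wy":0,"wz":0,"hand":0}]'|sed -n '2p;4p'
```

```text
eef_pos: [555.7, -29.5, 247.4]
contact_force: [-0.5, -1.7, 5.8]
```

```bash
python3 -m creep '[{"x":0,"y":0.0009,"z":-0.0009,"wx":0,"wy":0,"wz":0,"hand":0}]'|sed -n '2p;4p'
```

```text
eef_pos: [555.5, -29.7, 247.3]
contact_force: [0.2, 0.1, 5.5]
```

```bash
python3 -m creep '[{"x":0,"y":0.0009,"z":-0.0004,"wx":0,"wy":0,"wz":0,"hand":0}]'|sed -n '2p;4p'
```

```text
eef_pos: [555.6, -29.7, 247.3]
contact_force: [0.4, 0.6, 7.5]
```

```bash
python3 -m creep '[{"x":0,"y":-0.008,"z":0,"wx":0,"wy":0,"wz":0,"hand":0},{"x":0,"y":-0.03,"z":0,"wx":0,"wy":0,"wz":0,"hand":0},{"x":-0.06,"y":0,"z":-0.01,"wx":0,"wy":0,"wz":0,"hand":0},{"x":-0.06,"y":0,"z":-0.01,"wx":0,"wy":0,"wz":0,"hand":0},{"x":-0.06,"y":0,"z":-0.01,"wx":0,"wy":0,"wz":0,"hand":0}]'|sed -n '2p;4p'
python3 - <<'E'
from h import *
im=r.snapshot("scene");cv2.imwrite("pics/s13.png",cv2.resize(im[150:310,190:350],None,fx=3.6,fy=3.6,interpolation=2)[:,:,::-1])
im=r.snapshot("top");cv2.imwrite("pics/t13.png",cv2.resize(im[160:230,270:350],None,fx=8,fy=8,interpolation=2)[:,:,::-1])
E
```

```text
eef_pos: [506.4, 146.8, 287.8]
contact_force: [0.9, 0.8, -0.8]
```

View pics/s13.png

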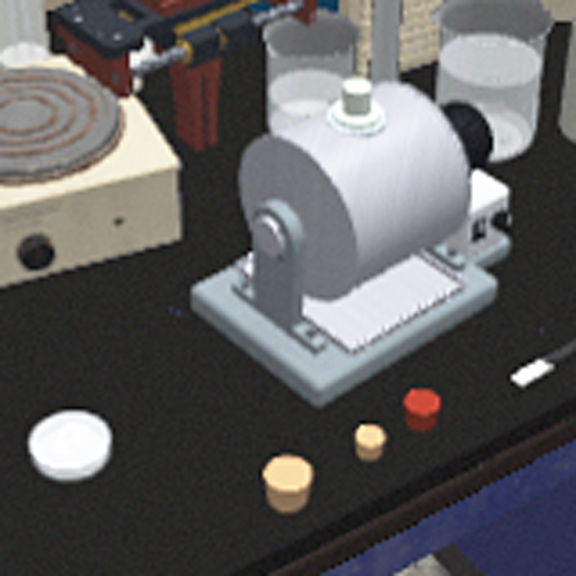

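View pics/t13.png

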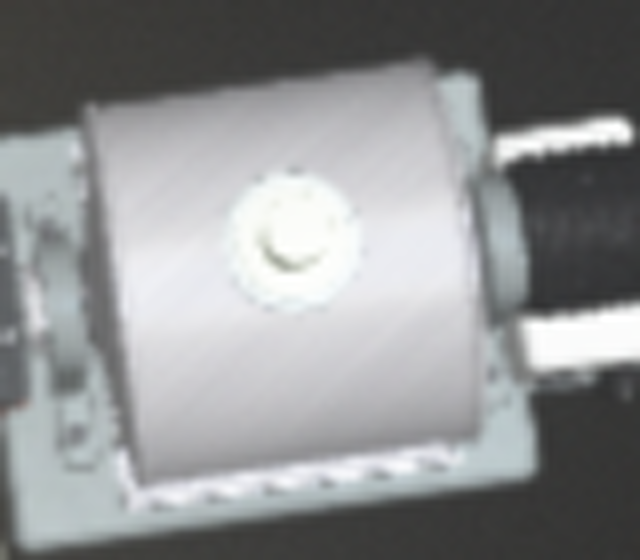

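Run:
```python
from h import *
a,b=proj("top",[554.4,-33,204]),proj("top",[554.4,-33,233]);print((a-[270,160]+.5)*8,(b-[270,160]+.5)*8)
port("top",293/8+269.56,240.5/8+159.56); st()
```

```text
[292.6  242.27] [298.32 229.86]
top angle deg from top, + toward -x: -0.657040005052475 axial 0.07795509636626105 [554.86 -33.33 204.  ]
t 25.05 pos [505.23 149.85 287.6 ] F [ 0.44 -0.89 -0.06] open 0.8 q [0.26 0.22 1.8  0.   1.12 1.73]
x [ 0.11 -0.99 -0.  ] y [ 0.  0. -1.] z [0.99 0.11 0.  ]
```

Upright to within about 1°, and the arm is clear, so I'm handing in.

```bash
python3 -c "
from workcell import r
print(r.sign_off())"
```

```text
the job is handed in; nothing more can be done
None
```

The port is at the top with the bung pressed fully home, and I handed the job in at about 25 s with the arm clear and touching nothing.

**Drum:** I turned it with several light closed-finger strokes on the plain shell beside the port. The highest press I read was about 13 N, against the 25 N limit. With the finger off, the two cameras put the port 0.3° and 0.7° from the top.

**Bung:** I gripped it by the knob, lowered it into the bore with no sideways load, and pushed it past the seal at about 5 N. It stopped at the height where the flange should meet the rim, within about 0.3 mm.

**After release:** While I was easing off, the force reading showed a brief upward pull of 3.6 N. To be sure the bung had not lifted, I pressed its top again with the closed fingers. It held firm at 7.5 N, 0.3 mm from the expected seated height.

**Last checks:** The final pictures show the flange on the rim and the port about 0.7° from the top. The dish, stoppers and the visible end of the spatula look unmoved. I did not separately re-check the big beaker or the flask, but the arm made no contact anywhere near them.

**Disagreement:** The two cameras differed by about 4–6 mm along the drum's axis. I placed the bung between the two, using the visible fingertips as a reference, and it went in cleanly.

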